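# Pack slide boxes from the carousel and close the carton

### The job

Send off the orange-lidded slide boxes: turn the carousel by its black handle to bring each of them in turn to the open front of the clear guard, and pack all the orange ones that are there side by side on the floor of the carton, leaving the blue-lidded boxes in their pockets in the carousel. When all are in, close the carton: fold in the two short end flaps first, then the two long flaps over them, all pressed down flat. Do not disturb the beaker, the green bottle or the tip box.

Things in the scene. Friction and masses are not known exactly. Their poses are not given: they have to be found in the camera images.
- orange_1: rigid plastic slide box, white body with an orange lid, 62 x 40 x 40 mm (its own x, y, z), about 0.13 kg, may be gripped hard; origin at the centre of its underside, z up through the lid. To be packed. Two or three of the four orange boxes are there; each starts in a carousel pocket, its x axis pointing outwards from the carousel's axis.
- orange_2: rigid plastic slide box, white body with an orange lid, 62 x 40 x 40 mm (its own x, y, z), about 0.13 kg, may be gripped hard; origin at the centre of its underside, z up through the lid. To be packed. Two or three of the four orange boxes are there; each starts in a carousel pocket, its x axis pointing outwards from the carousel's axis.
- orange_3: rigid plastic slide box, white body with an orange lid, 62 x 40 x 40 mm (its own x, y, z), about 0.13 kg, may be gripped hard; origin at the centre of its underside, z up through the lid. To be packed. Two or three of the four orange boxes are there; each starts in a carousel pocket, its x axis pointing outwards from the carousel's axis.
- orange_4: rigid plastic slide box, white body with an orange lid, 62 x 40 x 40 mm (its own x, y, z), about 0.13 kg, may be gripped hard; origin at the centre of its underside, z up through the lid. To be packed. Two or three of the four orange boxes are there; each starts in a carousel pocket, its x axis pointing outwards from the carousel's axis.
- blue_1: rigid plastic slide box, white body with a blue lid, 62 x 40 x 40 mm (its own x, y, z), about 0.13 kg, may be gripped hard; origin at the centre of its underside, z up through the lid. Stays in its carousel pocket (pocket_b).
- blue_2: rigid plastic slide box, white body with a blue lid, 62 x 40 x 40 mm (its own x, y, z), about 0.13 kg, may be gripped hard; origin at the centre of its underside, z up through the lid. Stays in its carousel pocket (pocket_e).
- stand: fixed grey stand of the carousel: base disc 250 mm across, 18 mm high, base plate, and a clear plastic guard. Origin on the bench under the carousel's axis; -x points out through the guard's open front, roughly to the robot. Clear walls at y = +-148 mm (behind x = -30) and x = 153 mm. Whether carousel or carton is on the robot's left varies.
- carousel: white turntable, 264 mm across, turns either way without stops; friction (0.08 N m) holds it. Origin on the axis 20 mm above the bench, z up. Six pockets centred 90 mm from the axis at 0, 60 .. 300 degrees about z from its x; floor 30 mm above the bench, 70 x 45 mm, rims 8 mm high (10 at the outer end). Orange boxes can start at 0, 120, 180, 300 degrees; blue at 60, 240.
- handle (a point): centre of the black handle bar on the carousel's axis: 70 mm long, 14 wide, 26 high, top 111 mm above the bench, round shaft below. Axes as the carousel's; the bar's length lies 30 degrees counter-clockwise (from above) of x, between two pockets. Within 50 mm of the axis nothing else stands higher than 40 mm.
- roof (a point): centre of the rear edge of the gap in the guard's clear roof, 91 mm above the bench (axes as the stand's). In the stand's frame the roof, 87 to 91 mm high, covers x 70 to 155 mm for all y, and x -75 to 70 mm where y is beyond 62 mm either side: only the pocket at the front (-x), and the handle, can be reached from above.
- pocket_b (a point): floor centre of the carousel pocket at 60 degrees, where blue_1 belongs
- pocket_e (a point): floor centre of the carousel pocket at 240 degrees, where blue_2 belongs
- carton: brown cardboard carton fixed to the bench, 136 x 232 mm outside (its x, y), 68 mm high, walls and floor 4 mm; origin at the centre of its underside; -x side towards the robot. Three slide boxes fit in a row along y (62 mm sides along y, 72 mm apart). Four flaps on its rim, which do not touch one another.
- flap_left (a joint): short end flap; 0 = folded in and flat (its stop), 1.57 = upright, larger = leaning outwards; begins at 1.9 to 2.3 (2.4 is the outer stop). A stiff crease (0.05 N m) keeps it where it is left. Hinge along the carton's x at y = +116 mm, 68 mm above the bench; 126 mm wide, reaches 60 mm from the hinge, 3 mm thick.
- flap_right (a joint): short end flap; 0 = folded in and flat (its stop), 1.57 = upright, larger = leaning outwards; begins at 1.9 to 2.3 (2.4 is the outer stop). A stiff crease (0.05 N m) keeps it where it is left. Hinge along the carton's x at y = -116 mm, 68 mm above the bench; 126 mm wide, reaches 60 mm from the hinge, 3 mm thick.
- flap_far (a joint): long flap; 0 = folded in and flat (its stop), 1.57 = upright, larger = leaning outwards; begins at 1.9 to 2.3 (2.4 is the outer stop). A stiff crease (0.05 N m) keeps it where it is left. Hinge along the carton's y at x = +68 mm (side away from the robot), 72 mm above the bench; 228 mm wide, reaches 66 mm from the hinge, 3 mm thick.
- flap_near (a joint): long flap; 0 = folded in and flat (its stop), 1.57 = upright, larger = leaning outwards; begins at 1.9 to 2.3 (2.4 is the outer stop). A stiff crease (0.05 N m) keeps it where it is left. Hinge along the carton's y at x = -68 mm (side towards the robot), 72 mm above the bench; 228 mm wide, reaches 66 mm from the hinge, 3 mm thick.
- beaker: bystander: glass beaker 70 mm across, 90 mm high, beyond the work; origin under its centre
- wash_bottle: bystander: green bottle 72 mm across, 170 mm high, at the left; origin under its centre
- tip_box: bystander: white and pink pipette-tip box 122 x 87 x 85 mm, at the right; origin under its centre
Mind the look-alikes: they are no part of the job. What is shaped like the blue_1 but turquoise is not meant. Leave any purple look-alike of the orange_1 alone.

How it is judged:
On the way, in this order (a step that is already met when the one before it is completed fails the run):
1. every orange slide box that is there lies in the carton, on its floor (x of orange_1 in the frame of carton between -0.066 and 0.066 m and y of orange_1 in the frame of carton between -0.114 and 0.114 m and height (world z) of each of orange_1, orange_2, orange_3, orange_4 below 0.06 m and x of orange_2 in the frame of carton between -0.066 and 0.066 m and y of orange_2 in the frame of carton between -0.114 and 0.114 m and x of orange_3 in the frame of carton between -0.066 and 0.066 m and y of orange_3 in the frame of carton between -0.114 and 0.114 m and x of orange_4 in the frame of carton between -0.066 and 0.066 m and y of orange_4 in the frame of carton between -0.114 and 0.114 m), for 0.2 s.
2. both short end flaps folded in flat (value of joint each of flap_left, flap_right below 0.15 rad), for 0.2 s.
3. both long flaps folded in flat over them (value of joint each of flap_far, flap_near below 0.15 rad), for 0.2 s.
At the end, for the whole second after the job is handed in: Every orange slide box that is there is at rest inside the carton (origin within the walls and below 60 mm above the bench), all four flaps are within 0.15 rad of flat, and both blue boxes are in their own pockets (within 25 mm of the pocket's floor centre) (all of step 1 and all of step 2 and all of step 3 and linear speed of each of orange_1, orange_2, orange_3, orange_4 below 0.03 m/s and distance between blue_1 and pocket_b below 0.025 m and distance between blue_2 and pocket_e below 0.025 m); the robot touches nothing.
It fails at once if the beaker is moved more than 40 mm or tipped (distance of beaker from where it was at the start of the episode above 0.04 m or angle between beaker's own z axis and vertical above 0.5 rad).
It fails at once if the wash bottle is moved more than 40 mm or tipped (distance of wash_bottle from where it was at the start of the episode above 0.04 m or angle between wash_bottle's own z axis and vertical above 0.5 rad).
It fails at once if the tip box is moved more than 40 mm or tipped (distance of tip_box from where it was at the start of the episode above 0.04 m or angle between tip_box's own z axis and vertical above 0.5 rad).
It fails at once if a long flap is folded in before both short flaps are (value of joint any of flap_far, flap_near below 0.8 rad and value of joint any of flap_left, flap_right above 0.5 rad).
Of orange_1, orange_2, orange_3, orange_4 only 2 to 3 are there at a start; the rules pass over those that are not, and their reading is None.
At some moment in a run one of orange_1, orange_2, orange_3, orange_4 may be knocked a few centimetres aside while the robot is not near it.
Once in a run the grip may slacken for a moment while it holds something.
It also fails if it takes over 210 s, if anything falls off the work surface, if the arm or the gripper's body presses on something with over 40 N, if the wrist force passes 120 N, or if a joint passes its speed limit or range.

### The arm

A 7-joint arm with a two-finger parallel gripper is mounted at the origin on the work surface. World frame = base frame: x ahead of the robot, y to its left, z up, the work surface at z = 0. Lengths are in m, angles in rad, forces in N, time in s.
With the tool pointing down it reaches from about 0.425 to 0.925 m from the base axis. Payload 6.8 kg.
Tool frame: the origin (TCP) lies between the finger pads; the fingertips stand r.tip_extent ahead of it and the grasp point (between the pads) lies 5 mm behind it (r.tip_extent is the distance from the TCP to the fingertips, in m); y points along the fingers, x is the direction in which the jaws open and shut, and the axes are right-handed (so a half turn about y gives the same grasp; the last joint's range is limited). The gripper opens to 85 mm and grips with 20 to 120 N. Pads are 22 mm wide; open, the fingers measure 114 mm over their backs; the gripper's body (76 mm by 85 mm) begins 54 mm behind the grasp point. The pads swing forward as they close: fully open they stand 13 mm farther back than shut.
Start: joints at [-1.233, 0.477, 0.022, 1.555, -0.011, 1.109, -0.083], TCP at [0.291, 0.609, 0.245] pointing down, gripper open.
Joint ranges: [-2.96, 2.96], [-0.34, 2.1], [-1.41, 1.46], [0.24, 2.44], [-1.37, 4.51], [0.17, 1.92], [-2.96, 2.96]. Speed limits (rad/s): [2.39, 2.39, 3.14, 3.14, 3.14, 3.14, 3.14].

### API

Orientations are given as a rotation vector (axis times angle).
In Python, from bench import r gives the robot as it stands.
- The arm moves only by the tool send_rows, never from a script. Its argument "plan" is a list of rows, each a list of 5 numbers: the shift along the tool's x, y, z in cm, then the turn about the tool's y in degrees, then the opening, from 0 (shut) to 1 (fully open). In form: [[dx, dy, dz, spin, grip], ...]. A call has 1 to 12 rows; each row shifts and turns the commanded pose from where the row before left it, along the tool's axes as they then stand; what a row does not reach is not made up. A row lasts 1/8 s, in which the tool goes at most 62.5 mm and 10.7 degrees, less where a joint would pass 70% of its speed; a pose out of reach is approached as far as the arm can. A call is refused whole if a number of a shift passes 6.25 or a number of a turn 10.7, either way. A call with a gripper value outside its range is refused whole. The fingers move at their own pace and stop on an object; "force" is the grip in N (left out, the last holds). Time passes only in rows, so rows that do not move let the fingers close. It gives the time, the measured TCP pose, the force and the opening at its end, in the units of the state.
- r.get_obs(): the state, without advancing time (a new reading comes with each control period).
- r.grab_frame(name): name is "scene" or "side" or "wrist"; returns a dict with "image" (400x640x3 uint8, red, green, blue), "camera_matrix" (3x3 intrinsics, pixels), "D" ([k1, k2, p1, p2, k3] as OpenCV has them; the pictures are not rectified), "cam_to_world" (4x4, takes a point from camera to world coordinates). Camera axes: x right, y down, z forward; pixel columns grow to the right and rows downward; lengths in m; the calibration is good to about 2 mm. A picture is of the moment at which its call begins. There is no depth.
- r.hand_in(): hands the job in, once; it reports no verdict.
Trained networks look in the newest picture that a camera, given by its name, has taken for a name from the list of things; names that differ only in an ending like _2 or _b are one class to them, and where a whole thing is asked for, a point or a joint stands for the part that bears it (a point fixed in the world has none). Each returns a list of dicts, best first, with "p" (0 to 1); they miss things now and then, are a little off and sometimes report something else, mostly with a low value. They report only what shows in the picture. A call takes as long as a camera call. They do not tell look-alikes from the thing itself.
- r.recognise(camera, target): "rect" ([left, top, right, bottom] in pixels, round what is visible of it).
The state is a dict: "clock": time; "joints": joint angles; "qvel": joint speeds; "tau": joint torques, N m; "tcp_pos": TCP position; "orientation": TCP orientation; "contact_force": force on the tool from outside, world axes, zero at the start; "moment": the same for the moment, N m; "grip_width": finger opening in m.
Only numpy, scipy, OpenCV 4.12 (cv2) and the standard library are available. Lean on these libraries where they do the work, as an engineer would, in place of code of your own. Each camera call takes 0.05 s, during which the arm holds its last target.

## Working session

There is one attempt and no reset: what is moved stays moved. The work goes in short steps, Python scripts to look and compute and a tool call to move; the robot and the scene stay as the last step left them, time stands still between calls to the robot, and variables do not carry over. Pictures are saved under pics/ and viewed, and the job is handed in when it is done.

Besides the shell and the picture viewer there is one more tool, called after ">>>" by a JSON object that holds its "api" and its "payload". send_rows: Moves the arm, as the interface text tells. Its arguments: {"type":"object","properties":{"plan":{"type":"array","items":{"type":"array","items":{"type":"number"}}},"force":{"type":"number"}},"required":["plan"]}

```bash
ls; mkdir -p pics; cat > h.py <<'E'
import numpy as np, cv2
from scipy.spatial.transform import Rotation as R
from bench import r
np.set_printoptions(precision=4,suppress=True)
def snap(name,fn=None):
    f=r.grab_frame(name)
    if fn: cv2.imwrite('pics/'+fn,f['image'][:,:,::-1])
    return f
def proj(f,P):
    T=np.linalg.inv(f['cam_to_world']);P=np.atleast_2d(P).astype(float)
    rv=cv2.Rodrigues(T[:3,:3])[0]
    return cv2.projectPoints(P,rv,T[:3,3],np.array(f['camera_matrix']),np.array(f['D']))[0].reshape(-1,2)
def ray(f,uv):
    p=cv2.undistortPoints(np.array(uv,float).reshape(-1,1,2),np.array(f['camera_matrix']),np.array(f['D'])).reshape(-1,2)
    d=np.c_[p,np.ones(len(p))]@np.array(f['cam_to_world'])[:3,:3].T
    return np.array(f['cam_to_world'])[:3,3],d
def atz(f,uv,z):
    o,d=ray(f,uv); return o+d*((z-o[2])/d[:,2])[:,None]
def st():
    o=r.get_obs();M=R.from_rotvec(o['orientation']).as_matrix()
    print('t',o['clock'],'tcp',np.array(o['tcp_pos']),'w',o['grip_width'],'F',np.array(o['contact_force']),'q',np.array(o['joints']));print(M)
    return o,M
E
python3 - <<'E'
from h import *
st();print(r.tip_extent)
for n in ['scene','side','wrist']:
    f=snap(n,n+'0.png');print(n,np.array(f['cam_to_world']),np.array(f['camera_matrix']),f['D'])
E
```

```text
pics
t 0.0 tcp [0.2908 0.6085 0.2443] w 0.08550061644938434 F [0.5984 0.0257 0.4827] q [-1.2331  0.4778  0.0223  1.5565 -0.0115  1.1093 -0.0831]
[[ 0.4312 -0.0007 -0.9023]
 [ 0.9023 -0.0017  0.4312]
 [-0.0018 -1.     -0.0001]]
0.014
scene [[-0.5974  0.5297 -0.6021  1.4612]
 [ 0.8019  0.3843 -0.4575  0.6848]
 [-0.0109 -0.7561 -0.6543  1.0745]
 [ 0.      0.      0.      1.    ]] [[481.0376   0.     327.7471]
 [  0.     481.0376 193.6318]
 [  0.       0.       1.    ]] [-0.1105  0.      0.      0.      0.    ]
side [[ 0.7631 -0.3174  0.5629 -0.3097]
 [-0.6461 -0.3943  0.6535 -0.9582]
 [ 0.0145 -0.8624 -0.506   0.8334]
 [ 0.      0.      0.      1.    ]] [[484.4252   0.     319.4867]
 [  0.     484.4252 201.8308]
 [  0.       0.       1.    ]] [-0.1132  0.      0.      0.      0.    ]
wrist [[ 0.4305  0.8716  0.2343  0.2323]
 [ 0.9026 -0.4154 -0.1132  0.6366]
 [-0.0013  0.2602 -0.9656  0.3721]
 [ 0.      0.      0.      1.    ]] [[286.3231   0.     317.7248]
 [  0.     286.3231 203.258 ]
 [  0.       0.       1.    ]] [-0.0165  0.      0.      0.      0.    ]
```

View pics/scene0.png

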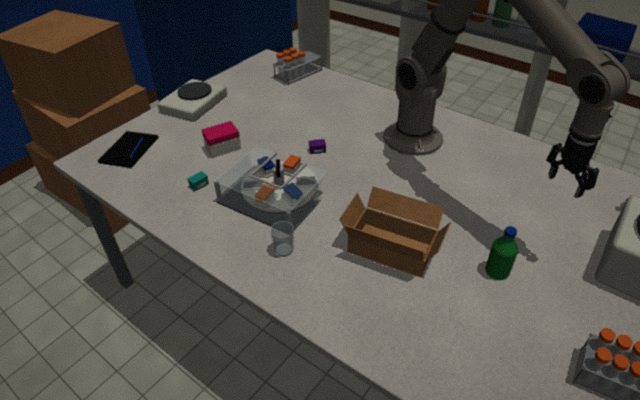

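View pics/side0.png

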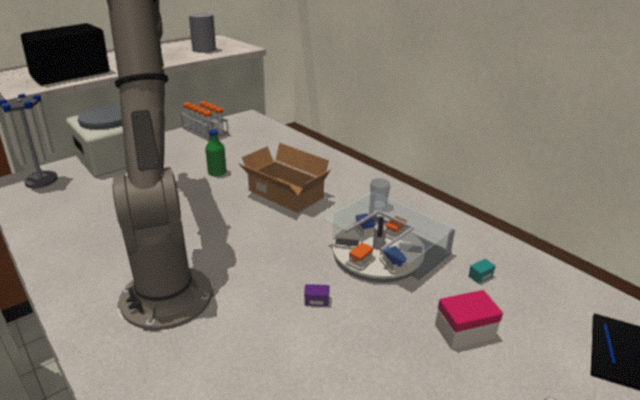

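View pics/wrist0.png

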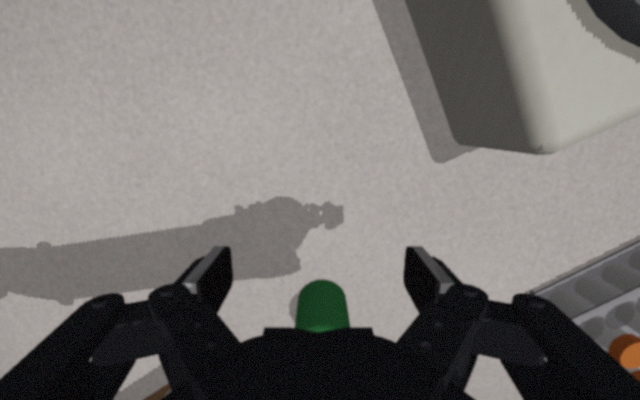

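```bash
python3 - <<'E'
import cv2
a=cv2.imread('pics/scene0.png');b=cv2.imread('pics/side0.png')
cv2.imwrite('pics/c1.png',cv2.resize(a[135:235,190:340],None,fx=5.3,fy=5.3,interpolation=cv2.INTER_CUBIC))
cv2.imwrite('pics/c2.png',cv2.resize(b[170:290,300:470],None,fx=4.7,fy=4.7,interpolation=cv2.INTER_CUBIC))
cv2.imwrite('pics/c3.png',cv2.resize(a[175:285,325:465],None,fx=5.3,fy=5.3,interpolation=cv2.INTER_CUBIC))
cv2.imwrite('pics/c4.png',cv2.resize(b[135:225,230:345],None,fx=6,fy=6,interpolation=cv2.INTER_CUBIC))
E
```

```text
(no output)
```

View pics/c1.png

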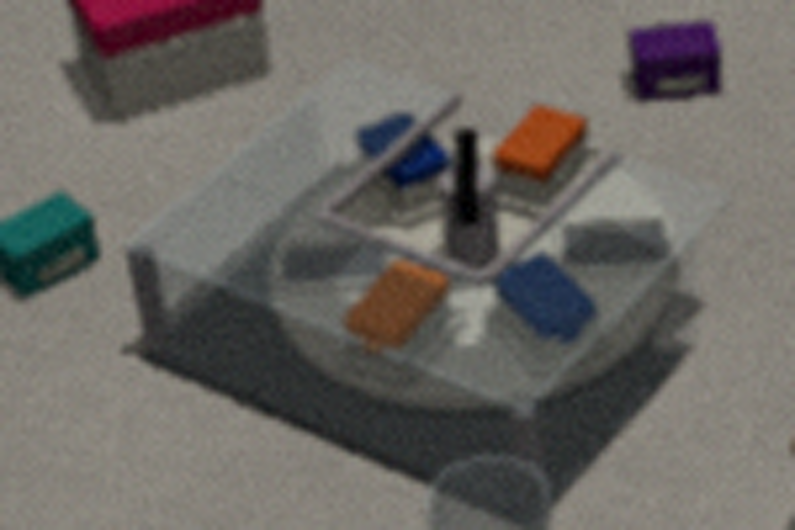

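View pics/c2.png

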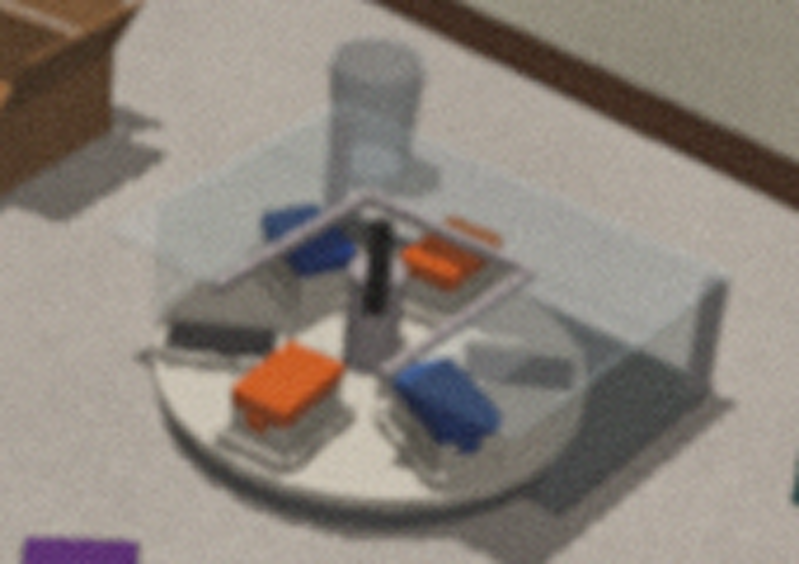

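View pics/c3.png

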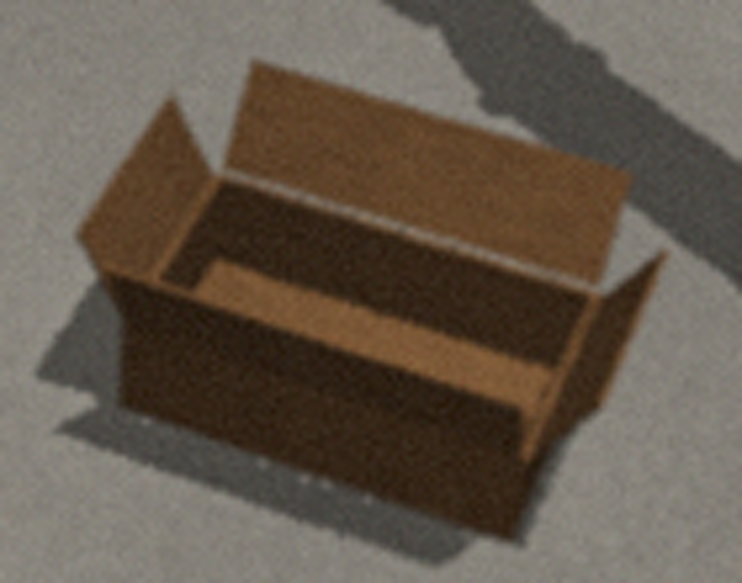

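View pics/c4.png

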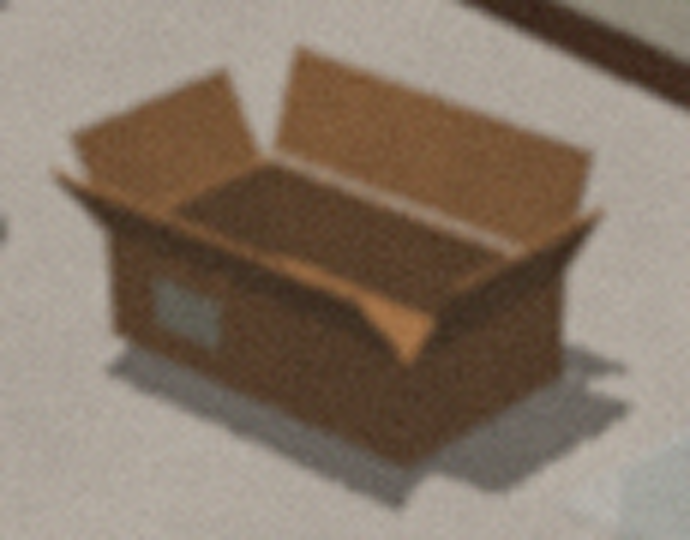

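```bash
cat > fit.py <<'E'
from h import *
from scipy.optimize import least_squares
fs=snap('scene');fd=snap('side')
S=lambda u,v:(u/5.3+190-.5,v/5.3+135-.5)
D=lambda u,v:(u/4.7+300-.5,v/4.7+170-.5)
SC=lambda u,v:(u/5.3+325-.5,v/5.3+175-.5)
DC=lambda u,v:(u/6+230-.5,v/6+135-.5)
def run(pts,x0,extra=None):
    def w(p,P):
        c,s=np.cos(p[2]),np.sin(p[2]);P=np.array(P)
        return [p[0]+c*P[0]-s*P[1],p[1]+s*P[0]+c*P[1],P[2]]
    def res(p):
        o=[]
        for f,uv,P in pts: 
            Q=P(p) if callable(P) else P
            o+=list(proj(f,w(p,Q))[0]-uv)
        return o
    s=least_squares(res,x0,loss='soft_l1');print(s.x);print(np.array(res(s.x)).reshape(-1,2));return s.x
H=.091
print('stand')
run([(fs,S(325,215),(.07,-.062,H)),(fs,S(480,272),(.07,.062,H)),(fs,S(460,98),(-.075,-.062,H)),(fs,S(618,157),(-.075,.062,H)),
(fd,D(365,195),(.07,.062,H)),(fd,D(530,275),(.07,-.062,H)),(fd,D(222,287),(-.075,.062,H)),(fd,D(388,370),(-.075,-.062,H)),
(fs,S(465,130),(0,0,.111)),(fd,D(378,222),(0,0,.111)),(fs,S(132,248),(.155,-.15,H)),(fs,S(527,408),(.155,.15,H)),(fs,S(725,200),(-.075,.15,H)),(fd,D(722,275),(.155,-.15,H))],[.7,-.2,0])
print('carton')
fl=lambda i,sx,sy: (lambda p: (sx*.063,sy*(.116-.06*np.cos(p[i])),.068+.06*np.sin(p[i])))
fx=lambda i,sx,sy: (lambda p: (sx*(.068-.066*np.cos(p[i])),sy*.114,.072+.066*np.sin(p[i])))
run([(fs,SC(120,405),(.068,-.116,0)),(fs,SC(520,540),(.068,.116,0)),(fs,SC(220,175),(-.068,-.114,.072)),(fs,SC(600,292),(-.068,.114,.072)),
(fd,DC(115,335),(-.068,.116,0)),(fd,DC(405,465),(-.068,-.116,0)),(fd,DC(560,375),(.068,-.116,0)),(fd,DC(268,150),(.068,.114,.072)),(fd,DC(525,250),(.068,-.114,.072)),
(fs,SC(250,60),fx(6,-1,-1)),(fs,SC(630,180),fx(6,-1,1)),(fd,DC(300,45),fx(5,1,1)),(fd,DC(592,152),fx(5,1,-1)),
(fd,DC(75,135),fl(3,-1,1)),(fd,DC(228,70),fl(3,1,1)),(fs,SC(170,95),fl(4,-1,-1)),(fs,SC(80,235),fl(4,1,-1))],[.7,.2,0,2.1,2.1,2.1,2.1])
print('bar dirs etc')
for nm,f,uv,z in [('ob front S',fs,S(540,140),.07),('ob front D',fd,D(290,383),.07),('ob rear S',fs,S(398,303),.07),('blue',fs,S(545,298),.07),('blue2D',fd,D(445,405),.07),('purple',fd,(317,290),.04),('beakerS',fs,(284,254),0),('beakerD',fd,(380,205),0)]:
    print(nm,atz(f,[uv],z))
E
python3 fit.py
```

```text
stand
[ 0.5535 -0.2135  0.1062]
[[-0.8655 -0.5106]
 [ 0.7473  0.7754]
 [-0.8771 -0.9756]
 [-0.7663 -1.455 ]
 [-0.0074 -0.5593]
 [-0.2662 -1.3322]
 [-1.8171 -0.7826]
 [-1.46    0.0888]
 [-0.1539  5.1236]
 [-0.0347  5.113 ]
 [-1.6806 -0.9352]
 [-0.2214  0.3126]
 [ 1.4435 -1.5794]
 [ 1.5882 -1.0709]]
carton
[0.562  0.2408 0.1869 1.9863 2.0868 2.0489 2.0534]
[[ 0.2298  0.5019]
 [-1.1717  0.6927]
 [ 0.4057 -1.258 ]
 [ 0.1527 -1.1085]
 [-0.9708 -0.5201]
 [-0.1644  0.0806]
 [-0.0613 -0.5851]
 [-0.1623 -0.4759]
 [ 5.6914  1.6495]
 [-0.6132  0.1766]
 [ 0.2564 -0.9627]
 [-0.2125 -0.2812]
 [ 0.4528 -0.559 ]
 [-0.192  -1.0438]
 [-0.1194 -1.4132]
 [ 0.2512  0.127 ]
 [-0.2586 -0.2871]]
bar dirs etc
ob front S [[ 0.4718 -0.2235  0.07  ]]
ob front D [[ 0.4589 -0.2395  0.07  ]]
ob rear S [[ 0.6485 -0.1879  0.07  ]]
blue [[ 0.5924 -0.1184  0.07  ]]
blue2D [[ 0.5118 -0.3099  0.07  ]]
purple [[ 0.2892 -0.259   0.04  ]]
beakerS [[ 0.7707 -0.0075  0.    ]]
beakerD [[ 0.7632 -0.0262  0.    ]]
```

```bash
cat >> h.py <<'E'
ST=np.array([.5535,-.2135]);SY=.1062
CT=np.array([.562,.2408]);CY=.1869
def sw(x,y,c=ST,a=SY):
    return np.array([c[0]+np.cos(a)*x-np.sin(a)*y,c[1]+np.sin(a)*x+np.cos(a)*y])
def cw(x,y): return sw(x,y,CT,CY)
def go(p,ang=None):
    """total shift in tool axes (cm) and spin (deg), tool x to world angle ang (deg)"""
    o,M=st()
    d=M.T@(np.array(p)-np.array(o['tcp_pos']))*100
    a=np.degrees(np.arctan2(M[1,0],M[0,0]))
    print('shift cm',d,'ang',a,'spin',None if ang is None else -((ang-a+90)%180-90))
E
python3 - <<'E'
from h import *
go([.50,.15,.25]);go([*sw(-.095,0),.25],96)
f=snap('side');print(atz(f,[(216,172)],0), proj(f,[[.15,.45,0]]))
E
```

```text
t 0.25 tcp [0.291  0.6088 0.2449] w 0.08561382197804057 F [-0.1805  0.5657 -0.6211] q [-1.2331  0.4774  0.0224  1.5558 -0.0115  1.1093 -0.0831]
[[ 0.4312 -0.0003 -0.9023]
 [ 0.9023 -0.0007  0.4312]
 [-0.0007 -1.     -0.0001]]
shift cm [-32.3861  -0.4857 -38.6457] ang 64.45772985823979 spin None
t 0.25 tcp [0.291  0.6088 0.2449] w 0.08561382197804057 F [-0.1805  0.5657 -0.6211] q [-1.2331  0.4774  0.0224  1.5558 -0.0115  1.1093 -0.0831]
[[ 0.4312 -0.0003 -0.9023]
 [ 0.9023 -0.0007  0.4312]
 [-0.0007 -1.     -0.0001]]
shift cm [-67.8584  -0.4587 -51.057 ] ang 64.45772985823979 spin -31.542270141760213
[[0.4559 0.5357 0.    ]] [[149.1685 207.0837]]
```

>>> {"api": "send_rows", "payload": {"plan": [[-3.6,0,-4.3,0,1],[-3.6,0,-4.3,0,1],[-3.6,0,-4.3,0,1],[-3.6,0,-4.3,0,1],[-3.6,0,-4.3,0,1],[-3.6,0,-4.3,0,1],[-3.6,0,-4.3,0,1],[-3.6,0,-4.3,0,1],[-3.6,0,-4.3,0,1]]}}

```text
clock: 1.42
tcp_pos: [0.5011, 0.1482, 0.2456]
orientation: [-1.388, -0.876, 0.874]
contact_force: [1.2, -0.3, -0.5]
grip_width: 0.0852
```

>>> {"api": "send_rows", "payload": {"plan": [[-4,0,-1.4,0,1],[-4,0,-1.4,0,1],[-4,0,-1.4,0,1],[-4,0,-1.4,0,1],[-4,0,-1.4,0,1],[-4,0,-1.4,0,1],[-4,0,-1.4,0,1],[-4,0,-1.4,0,1],[-3,0,-1.4,-10.5,1],[0,0,0,-10.5,1],[0,0,0,-10.5,1],[0,0,0,0,1]]}}

```text
clock: 2.92
tcp_pos: [0.4632, -0.2204, 0.2454]
orientation: [-1.159, -1.284, 1.284]
contact_force: [0.1, 0.4, 0.4]
grip_width: 0.0853
```

```bash
python3 - <<'E'
from h import *
f=snap('wrist','w1.png');go([*sw(-.095,0),.25],96)
snap('scene','s1.png');snap('side','d1.png')
cv2.imwrite('pics/w1.png',cv2.resize(f['image'][:,:,::-1],None,fx=1.25,fy=1.25))
print(proj(f,[[*sw(0,0),.111],[*sw(-.09,0),.07]])*1.25)
E
```

```text
t 2.975 tcp [ 0.4632 -0.2203  0.2454] w 0.08505238456299902 F [-0.0057  0.0921  0.6829] q [-0.0132  0.2137  0.3909  1.9594 -0.0973  0.9862  2.0943]
[[-0.0999  0.0002 -0.995 ]
 [ 0.995   0.0002 -0.0999]
 [ 0.0001 -1.     -0.0002]]
shift cm [-0.2827 -0.4638  0.4505] ang 95.73511175873467 spin -0.26488824126532506
[[394.756  353.9843]
 [394.5231 236.1204]]
```

View pics/w1.png

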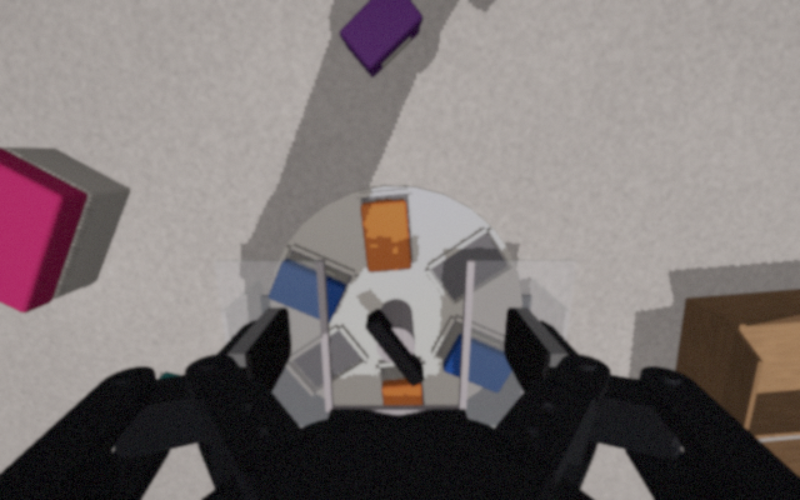

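```bash
python3 - <<'E'
from h import *
f=snap('wrist')
uv=np.array([(362,200),(407,196),(411,268),(368,271)])/1.25-.4
P=atz(f,uv,.07);print(P);c=P.mean(0);print('c',c)
a=(P[0]+P[1])/2-(P[2]+P[3])/2;ang=np.degrees(np.arctan2(a[1],a[0]));print('box ang',ang,np.linalg.norm(a))
b=c[:2]-ST;print('from axis',np.linalg.norm(b),np.degrees(np.arctan2(b[1],b[0])))
h=np.array([(372,315),(416,378)])/1.25-.4;print('handle',atz(f,h,.111),atz(f,h,.111).mean(0))
for k in (ang+90,):go([*c[:2]+.004*np.array([np.cos(np.radians(ang)),np.sin(np.radians(ang))]),.058],k)
E
```

```text
[[ 0.4355 -0.2537  0.07  ]
 [ 0.4283 -0.2163  0.07  ]
 [ 0.4909 -0.206   0.07  ]
 [ 0.4975 -0.2436  0.07  ]]
c [ 0.4631 -0.2299  0.07  ]
box ang -170.68915706464526 0.0631258987116833
from axis 0.09191658811527147 -169.72129814847946
handle [[ 0.5204 -0.2353  0.111 ]
 [ 0.5738 -0.1939  0.111 ]] [ 0.5471 -0.2146  0.111 ]
t 3.125 tcp [ 0.4633 -0.2202  0.2453] w 0.08511812524840638 F [-0.2438 -0.3638  0.3702] q [-0.014   0.2139  0.3913  1.9594 -0.0973  0.9862  2.0955]
[[-0.1015 -0.     -0.9948]
 [ 0.9948  0.     -0.1015]
 [ 0.     -1.      0.    ]]
shift cm [-0.9919 18.7289  0.5196] ang 95.82302595493697 spin -3.48781698041779
```

>>> {"api": "send_rows", "payload": {"plan": [[-1,0,0.5,0,0.75],[0,4,0,-3.8,0.75],[0,4,0,0,0.75],[0,4,0,0,0.75],[0,3,0,0,0.75],[0,2,0,0,0.75],[0,1.0,0,0,0.75],[0,0.7,0,0,0.75],[0,0,0,0,0.75]]}}

```text
clock: 4.25
tcp_pos: [0.4594, -0.231, 0.0584]
orientation: [-1.124, -1.333, 1.333]
contact_force: [0.0, -0.3, -0.0]
grip_width: 0.0641
```

```bash
python3 - <<'E'
from h import *
f=snap('wrist','w2.png');st()
E
```

```text
t 4.3 tcp [ 0.4596 -0.231   0.0587] w 0.06418337402411203 F [-0.4861  0.4376  0.2595] q [ 0.1092  0.5     0.2942  2.0948 -0.2567  0.5795  2.326 ]
[[-0.1692  0.0007 -0.9856]
 [ 0.9856 -0.0003 -0.1692]
 [-0.0004 -1.     -0.0006]]
```

View pics/w2.png

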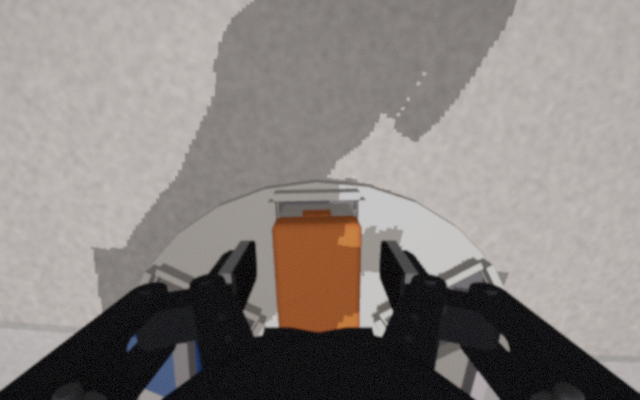

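The box lid is centred between the pads (about pixel 318,270). I close and lift.

>>> {"api": "send_rows", "payload": {"plan": [[0,0,0,0,0.3],[0,0,0,0,0.3],[0,0,0,0,0.3],[0,0,0,0,0.3],[0,-1,0,0,0.3],[0,-2,0,0,0.3],[0,-4,0,0,0.3],[0,-5,0,0,0.3],[0,0,0,0,0.3]], "force": 70}}

```text
clock: 5.42
tcp_pos: [0.4616, -0.2318, 0.1823]
orientation: [-1.132, -1.338, 1.332]
contact_force: [0.1, 0.2, -1.5]
grip_width: 0.0391
```

```bash
python3 - <<'E'
from h import *
f=snap('wrist','w3.png');go([*cw(0,.072),.18],10.7);go([*cw(0,-.072),.18],10.7)
E
```

```text
t 5.475 tcp [ 0.4603 -0.231   0.1802] w 0.03870906731127519 F [ 0.2172  0.9654 -1.9926] q [ 0.0264  0.3025  0.3825  2.023  -0.1513  0.8385  2.2354]
[[-0.1695  0.004  -0.9855]
 [ 0.9855 -0.0007 -0.1695]
 [-0.0014 -1.     -0.0039]]
shift cm [ 51.9764   0.0159 -17.9015] ang 99.7579370491313 spin 89.0579370491313
t 5.475 tcp [ 0.4603 -0.231   0.1802] w 0.03870906731127519 F [ 0.2172  0.9654 -1.9926] q [ 0.0264  0.3025  0.3825  2.023  -0.1513  0.8385  2.2354]
[[-0.1695  0.004  -0.9855]
 [ 0.9855 -0.0007 -0.1695]
 [-0.0014 -1.     -0.0039]]
shift cm [ 37.5784   0.0371 -18.1403] ang 99.7579370491313 spin 89.0579370491313
```

View pics/w3.png

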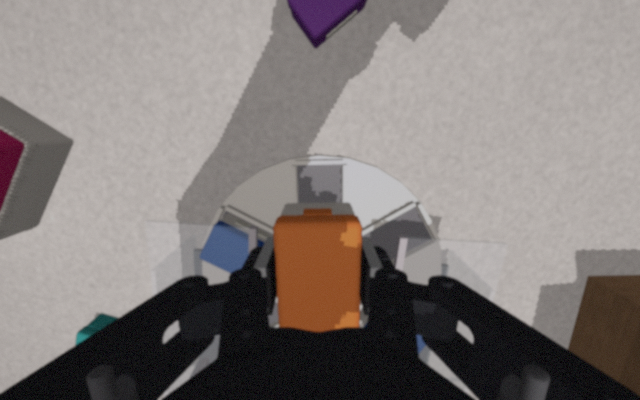

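>>> {"api": "send_rows", "payload": {"plan": [[5,-0.2,-1.8,0,0.3],[5,-0.2,-1.8,0,0.3],[5,0,-1.8,0,0.3],[5,0,-1.8,0,0.3],[5,0,-1.8,0,0.3],[5,0,-1.8,0,0.3],[5,0,-1.8,0,0.3],[5,0,-1.8,0,0.3],[5,0,-1.8,0,0.3],[4.7,0,-1.8,0,0.3],[0,0,0,9,0.3],[0,0,0,10,0.3]]}}

```text
clock: 6.98
tcp_pos: [0.5513, 0.2898, 0.1802]
orientation: [-1.282, -1.083, 1.089]
contact_force: [0.1, -0.6, -2.4]
grip_width: 0.0389
```

>>> {"api": "send_rows", "payload": {"plan": [[0,0,0,10,0.3],[0,0,0,10,0.3],[0,0,0,10,0.3],[0,0,0,10,0.3],[0,0,0,10,0.3],[0,0,0,10,0.3],[0,0,0,10,0.3],[0,0,0,0,0.3]]}}

```text
clock: 7.98
tcp_pos: [0.5515, 0.2893, 0.1807]
orientation: [-1.568, -0.147, 0.151]
contact_force: [-1.1, 0.1, -1.9]
grip_width: 0.0388
```

```bash
python3 - <<'E'
from h import *
f=snap('wrist','w4.png');go([*cw(0,.049),.033],10.7)
E
```

```text
t 8.025 tcp [0.5517 0.2893 0.181 ] w 0.03885064613242369 F [-0.046   0.0991 -2.2417] q [-0.9911  0.5088  0.5602  1.7743 -0.3222  0.9535 -0.107 ]
[[ 0.9817 -0.0018 -0.1903]
 [ 0.1903 -0.0017  0.9817]
 [-0.0021 -1.     -0.0013]]
shift cm [ 0.1461 14.7989 -0.0378] ang 10.970742235915798 spin 0.2707422359158045
```

View pics/w4.png

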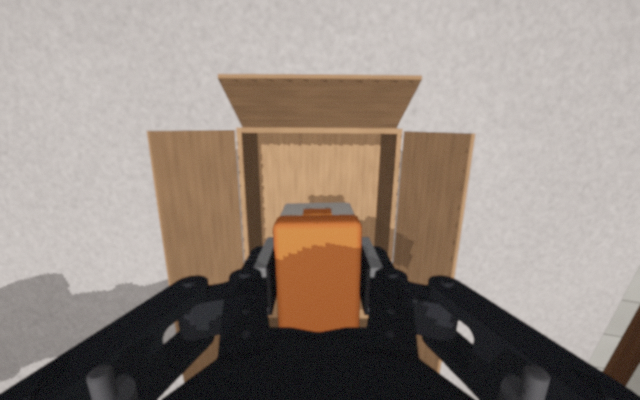

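>>> {"api": "send_rows", "payload": {"plan": [[0.1,4,0,0,0.3],[0,4,0,0,0.3],[0,3.5,0,0,0.3],[0,2,0,0,0.3],[0,1.0,0,0,0.3],[0,0.3,0,0,0.3],[0,0,0,0,0.3],[0,0,0,0,0.62],[0,0,0,0,0.62],[0,0,0,0,0.62]]}}

```text
clock: 9.28
tcp_pos: [0.5537, 0.29, 0.0348]
orientation: [-1.565, -0.148, 0.147]
contact_force: [0.1, 0.6, -0.5]
grip_width: 0.0525
```

>>> {"api": "send_rows", "payload": {"plan": [[0,-2,0,0,0.62],[0,-4,0,0,0.62],[0,-5,0,0,0.62],[0,-5,0,0,0.62],[0,0,0,0,0.62]]}}

```text
clock: 9.9
tcp_pos: [0.5563, 0.2905, 0.2001]
orientation: [-1.561, -0.153, 0.14]
contact_force: [-0.2, 0.1, -0.4]
grip_width: 0.0531
```

```bash
python3 - <<'E'
from h import *
f=snap('wrist','w5.png');snap('side','d5.png');snap('scene','s5.png')
go([*sw(0,0),.2],37.8+90)
E
```

```text
t 10.05 tcp [0.553  0.2897 0.1944] w 0.05322096520824539 F [ 0.3096 -0.5501  0.1283] q [-1.0002  0.496   0.5741  1.7619 -0.3174  0.9776 -0.1135]
[[ 0.9824 -0.0005 -0.1867]
 [ 0.1867  0.0002  0.9824]
 [-0.0005 -1.      0.0003]]
shift cm [ -9.3431  -0.5714 -49.4411] ang 10.759638701491669 spin 62.959638701491656
```

View pics/w5.png

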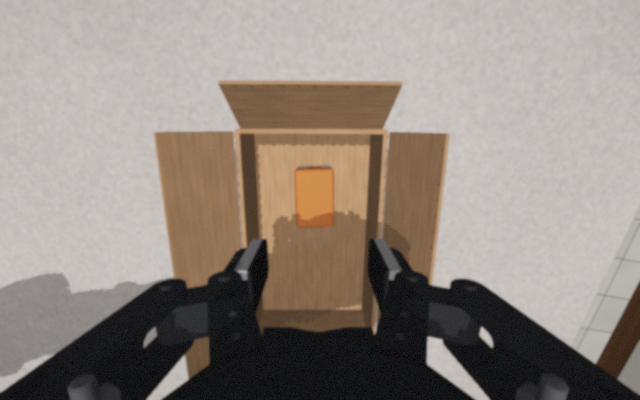

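>>> {"api": "send_rows", "payload": {"plan": [[-1,0,-5.5,0,0.4],[-1,0,-5.5,0,0.4],[-1,0,-5.5,0,0.4],[-1,0,-5.5,0,0.4],[-1.1,0,-5.5,0,0.4],[-1.1,0,-5.5,0,0.4],[-1.1,0,-5.5,0,0.4],[-1,0,-5.5,0,0.4],[-1,0,-5.4,0,0.4],[0,0,0,-9,0.4],[0,0,0,-10,0.4],[0,0,0,-10,0.4]]}}

```text
clock: 11.55
tcp_pos: [0.5532, -0.2128, 0.1928]
orientation: [-1.499, -0.545, 0.549]
contact_force: [-0.1, 0.0, -0.6]
grip_width: 0.0342
```

>>> {"api": "send_rows", "payload": {"plan": [[0,0,0,-10,0.4],[0,0,0,-10,0.4],[0,0,0,-10,0.4],[0,0,0,-10,0.4],[0,0,0,-10,0.4],[0,0,0,-10,0.4],[0,0,0,-10,0.4],[0,0,0,-10,0.4],[0,0,0,-9,0.4],[0,0,0,0,0.4]]}}

```text
clock: 12.8
tcp_pos: [0.5534, -0.2127, 0.193]
orientation: [-0.808, -1.686, 1.686]
contact_force: [-0.2, 0.4, 0.5]
grip_width: 0.0343
```

```bash
python3 - <<'E'
from h import *
f=snap('wrist','w6.png');go([*sw(0,0),.1],129);print(proj(f,[[*sw(0,0),.111]]))
E
```

```text
t 12.85 tcp [ 0.5536 -0.2128  0.1932] w 0.034120769576608895 F [-0.4149  0.3594 -0.4506] q [ 0.1324  0.3999  0.1671  1.8168 -0.0808  0.9337  2.5786]
[[-0.6233 -0.0021 -0.782 ]
 [ 0.782   0.0007 -0.6233]
 [ 0.0019 -1.      0.0011]]
shift cm [-0.0638  9.3218  0.0386] ang 128.55881308661077 spin -0.441186913389231
[[317.5692 214.1443]]
```

View pics/w6.png

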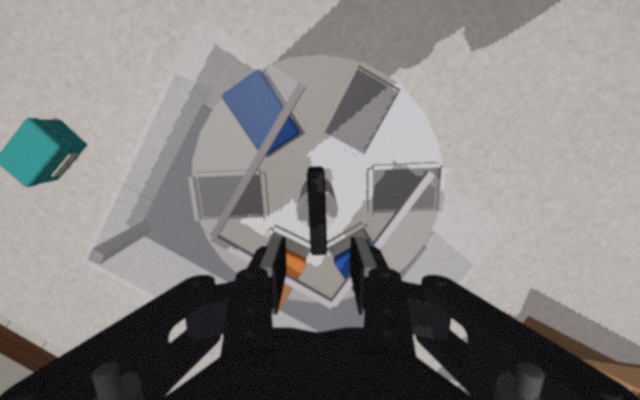

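>>> {"api": "send_rows", "payload": {"plan": [[0,3,0,0,0.4],[0,3,0,0,0.4],[0,2.2,0,0,0.4],[0,1.2,0,0,0.4],[0,0,0,0,0.05],[0,0,0,0,0.05],[0,0,0,0,0.05],[0,0,0,0,0.05]], "force": 60}}

```text
clock: 13.85
tcp_pos: [0.5538, -0.213, 0.0986]
orientation: [-0.809, -1.686, 1.687]
contact_force: [6.3, -3.0, -19.6]
grip_width: 0.0314
```

```bash
python3 - <<'E'
from h import *
st()
E
```

```text
t 13.85 tcp [ 0.5538 -0.213   0.0986] w 0.03139458249744057 F [  6.2844  -3.0182 -19.6496] q [ 0.1507  0.5222  0.1458  1.8817 -0.1061  0.7462  2.6014]
[[-0.6251 -0.0013 -0.7806]
 [ 0.7806 -0.0002 -0.6251]
 [ 0.0006 -1.      0.0011]]
```

```bash
python3 - <<'E'
from h import *
snap('wrist','w7.png')
f=snap('side');cv2.imwrite('pics/d7.png',cv2.resize(f['image'][170:290,300:470,::-1],None,fx=4.7,fy=4.7,interpolation=cv2.INTER_CUBIC))
f=snap('scene');cv2.imwrite('pics/s7.png',cv2.resize(f['image'][115:235,190:340,::-1],None,fx=5,fy=5,interpolation=cv2.INTER_CUBIC))
E
```

```text
(no output)
```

View pics/d7.png

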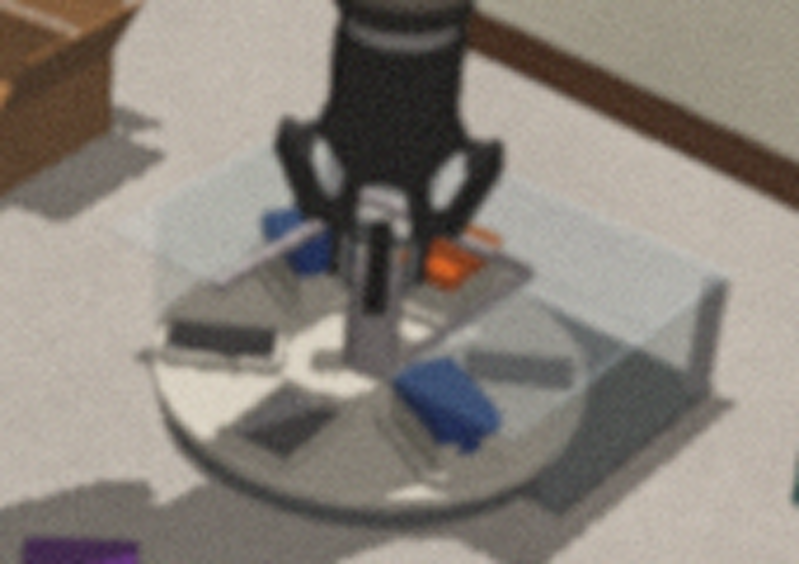

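View pics/s7.png

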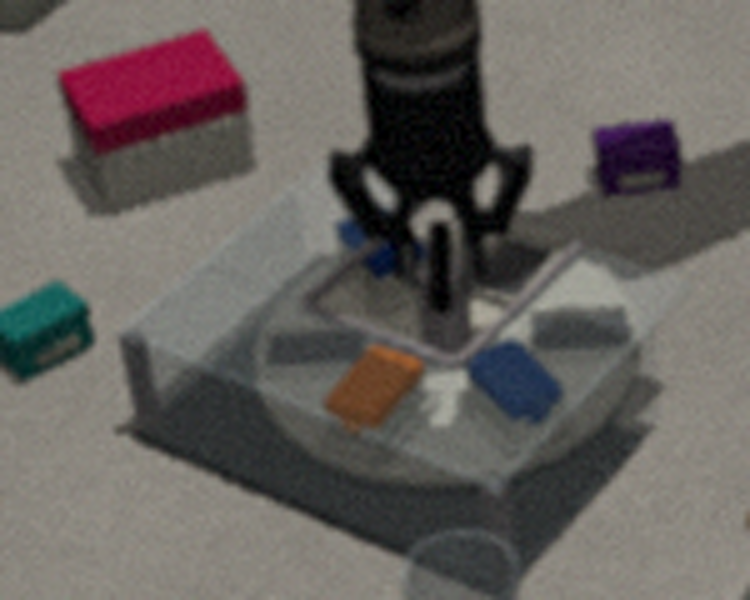

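View pics/w7.png

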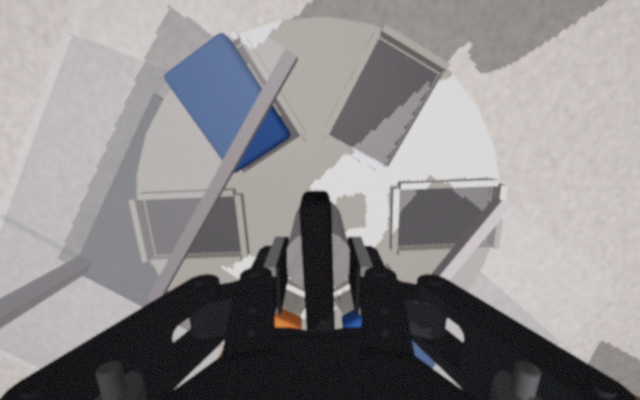

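>>> {"api": "send_rows", "payload": {"plan": [[0,0,0,0,0.5],[0,0,0,0,0.5],[0,-0.9,0,0,0.5],[0,0,0,0,0.05],[0,0,0,0,0.05],[0,0,0,0,0.05],[0,0,0,0,0.05],[0,0,0,0,0.05]]}}

```text
clock: 15.0
tcp_pos: [0.5545, -0.2125, 0.1106]
orientation: [-0.809, -1.689, 1.687]
contact_force: [-3.2, 1.7, 10.4]
grip_width: 0.0128
```

```bash
python3 - <<'E'
from h import *
st()
E
```

```text
t 15.0 tcp [ 0.5545 -0.2125  0.1106] w 0.012799476677467003 F [-3.1726  1.733  10.4239] q [ 0.1486  0.5054  0.1478  1.8752 -0.1039  0.7681  2.6005]
[[-0.6263  0.0004 -0.7796]
 [ 0.7796  0.0007 -0.6263]
 [ 0.0003 -1.     -0.0008]]
```

>>> {"api": "send_rows", "payload": {"plan": [[0,0,0,5,0.05],[0,0,0,8,0.05],[0,0,0,8,0.05],[0,0,0,8,0.05],[0,0,0,8,0.05],[0,0,0,8,0.05],[0,0,0,8,0.05],[0,0,0,8,0.05],[0,0,0,8,0.05],[0,0,0,8,0.05],[0,0,0,8,0.05],[0,0,0,5,0.05]]}}

```text
clock: 16.5
tcp_pos: [0.5544, -0.2135, 0.1106]
orientation: [-1.506, -0.527, 0.526]
contact_force: [-4.1, -0.3, 10.8]
grip_width: 0.0123
```

```bash
python3 - <<'E'
from h import *
go([*sw(0,0),.1],129)
f=snap('wrist','w8.png')
E
```

```text
t 16.5 tcp [ 0.5544 -0.2135  0.1106] w 0.012300370818240727 F [-4.1253 -0.3094 10.7634] q [-0.1505  0.5632  0.5569  1.8956 -0.4063  0.7957  1.2993]
[[ 0.782   0.0007 -0.6233]
 [ 0.6233 -0.0001  0.782 ]
 [ 0.0005 -1.     -0.0005]]
shift cm [-0.0721  1.058   0.0532] ang 38.55431419927513 spin 89.55431419927513
```

View pics/w8.png

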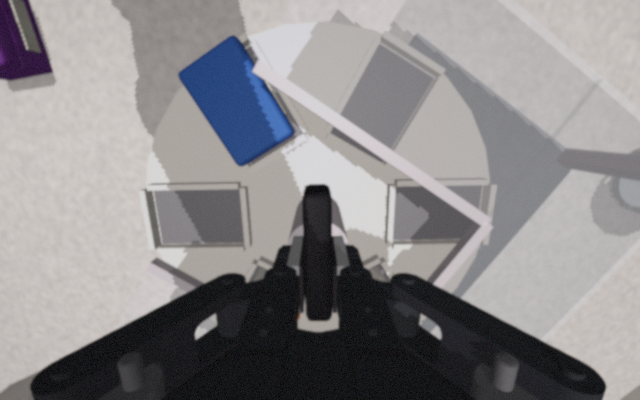

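>>> {"api": "send_rows", "payload": {"plan": [[0,0,0,5,0.05],[0,0,0,8.5,0.05],[0,0,0,8.5,0.05],[0,0,0,8.5,0.05],[0,0,0,8.5,0.05],[0,0,0,8.5,0.05],[0,0,0,8.5,0.05],[0,0,0,8.5,0.05],[0,0,0,8.5,0.05],[0,0,0,8.5,0.05],[0,0,0,8,0.05],[0,0,0,4,0.05]]}}

```text
clock: 18.05
tcp_pos: [0.5534, -0.2133, 0.1106]
orientation: [-1.438, 0.749, -0.747]
contact_force: [-6.3, 2.9, 14.8]
grip_width: 0.0127
```

>>> {"api": "send_rows", "payload": {"plan": [[0,0,0,0,0.05],[0,0,0,0,0.3],[0,0,0,0,0.4],[0,-2,0,0,0.4],[0,-4,0,0,0.5],[0,-4,0,0,0.6],[0,0,0,0,0.75]]}}

```text
clock: 18.92
tcp_pos: [0.5559, -0.2142, 0.2132]
orientation: [-1.438, 0.74, -0.75]
contact_force: [0.8, 0.6, -0.6]
grip_width: 0.0638
```

```bash
python3 - <<'E'
from h import *
go([*sw(-.094,0),.2],96)
snap('wrist','w9.png')
f=snap('side');cv2.imwrite('pics/d9.png',cv2.resize(f['image'][170:290,300:470,::-1],None,fx=4.7,fy=4.7,interpolation=cv2.INTER_CUBIC))
E
```

```text
t 18.925 tcp [ 0.5559 -0.2142  0.2132] w 0.0638408711988849 F [ 0.8392  0.6205 -0.6247] q [-0.5001  0.6194  1.1117  1.8365 -0.6307  1.0854 -0.106 ]
[[ 0.577   0.0058  0.8167]
 [-0.8168 -0.0017  0.577 ]
 [ 0.0047 -1.      0.0037]]
shift cm [-4.7817  1.2705 -8.3661] ang -54.761879292321886 spin 29.23812070767812
```

View pics/d9.png

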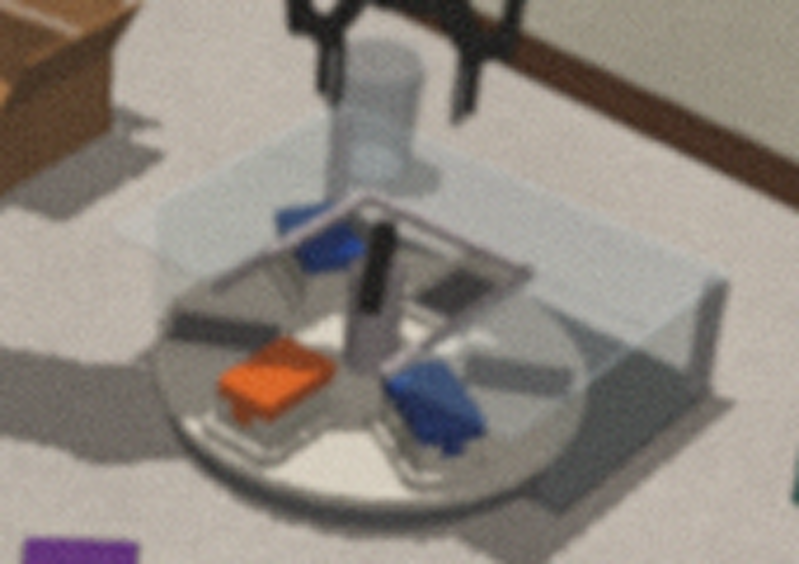

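View pics/w9.png

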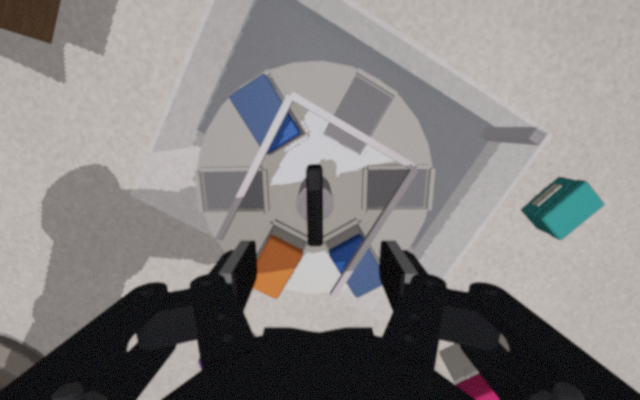

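>>> {"api": "send_rows", "payload": {"plan": [[-2.4,0,-4.2,0,0.75],[-2.4,0,-4.2,0,0.75],[0,0,0,9,0.75],[0,0,0,10,0.75],[0,0,0,9.5,0.75],[0,0,0,0,0.75]]}}

```text
clock: 19.77
tcp_pos: [0.4574, -0.2219, 0.2084]
orientation: [-1.265, 1.123, -1.12]
contact_force: [0.2, -0.3, -0.5]
grip_width: 0.0636
```

```bash
python3 - <<'E'
from h import *
go([*sw(-.094,0),.058],96)
f=snap('wrist','w10.png')
f=snap('side');cv2.imwrite('pics/d10.png',cv2.resize(f['image'][170:290,300:470,::-1],None,fx=4.7,fy=4.7,interpolation=cv2.INTER_CUBIC))
E
```

```text
t 19.775 tcp [ 0.4574 -0.2219  0.2084] w 0.0636485167944077 F [ 0.1942 -0.2921 -0.5193] q [-0.6259  0.5942  1.3324  2.0366 -0.6713  1.0592 -0.42  ]
[[ 0.1189 -0.0025  0.9929]
 [-0.9929 -0.0005  0.1189]
 [ 0.0002 -1.     -0.0025]]
shift cm [ 0.1834 15.041   0.2762] ang -83.17257316813394 spin 0.8274268318660916
```

View pics/w10.png

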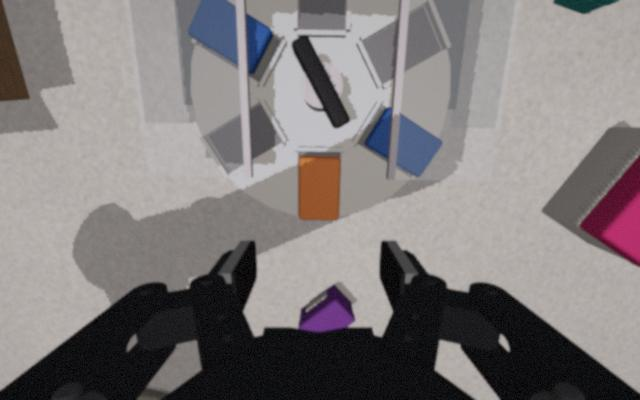

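>>> {"api": "send_rows", "payload": {"plan": [[0,0,0,-10,0.75],[0,0,0,-10,0.75],[0,0,0,-10,0.75],[0,0,0,-10,0.75],[0,0,0,-10,0.75],[0,0,0,-10,0.75],[0,0,0,-10,0.75],[0,0,0,-10,0.75],[0,0,0,-10,0.75],[0,0,0,-10,0.75]]}}

```text
clock: 21.12
tcp_pos: [0.4579, -0.2222, 0.2095]
orientation: [-1.558, -0.237, 0.236]
contact_force: [-0.0, -0.2, 0.1]
grip_width: 0.0639
```

>>> {"api": "send_rows", "payload": {"plan": [[0,0,0,-10,0.75],[0,0,0,-10,0.75],[0,0,0,-10,0.75],[0,0,0,-10,0.75],[0,0,0,-10,0.75],[0,0,0,-10,0.75],[0,0,0,-10,0.75],[0,0,0,-9,0.75],[0,0,0,0,0.75]]}}

```text
clock: 22.25
tcp_pos: [0.4579, -0.2224, 0.2096]
orientation: [-1.16, -1.284, 1.283]
contact_force: [-0.3, -0.1, 0.3]
grip_width: 0.0642
```

```bash
python3 - <<'E'
from h import *
go([*sw(-.094,0),.058],96)
f=snap('wrist','w10.png')
E
```

```text
t 22.25 tcp [ 0.4579 -0.2224  0.2096] w 0.06415183091974426 F [-0.3383 -0.0595  0.2705] q [-0.1307  0.2666  0.5484  2.014  -0.176   0.9054  2.1827]
[[-0.1007  0.0009 -0.9949]
 [ 0.9949  0.0001 -0.1007]
 [-0.     -1.     -0.0009]]
shift cm [-0.1312 15.1595 -0.185 ] ang 95.77803971285672 spin -0.22196028714327554
```

View pics/w10.png

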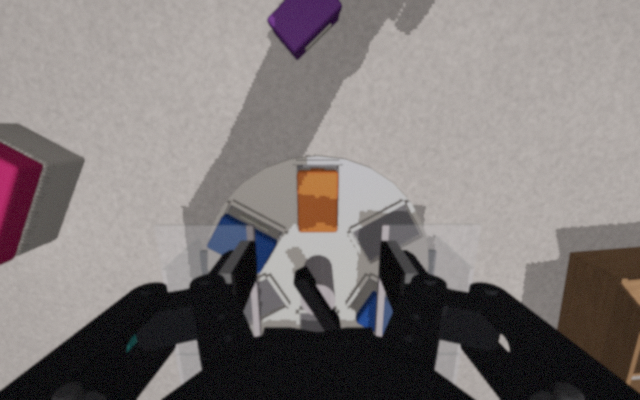

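```bash
python3 - <<'E'
from h import *
f=snap('wrist')
P=atz(f,[(298,168),(338,168),(338,232),(298,233)],.07);c=P.mean(0)
a=(P[0]+P[1])/2-(P[2]+P[3])/2;ang=np.degrees(np.arctan2(a[1],a[0]));print(c,ang,np.linalg.norm(a))
go([*c[:2]+.004*a[:2]/np.linalg.norm(a),.058],ang+90)
E
```

```text
[ 0.4629 -0.222   0.07  ] -174.3071801379433 0.06428681865904068
t 22.35 tcp [ 0.4579 -0.2223  0.2095] w 0.06417935119483664 F [-0.0926  0.6269  0.3438] q [-0.1318  0.2671  0.5496  2.0139 -0.1764  0.9055  2.1804]
[[-0.0981  0.0005 -0.9952]
 [ 0.9952  0.     -0.0981]
 [-0.     -1.     -0.0005]]
shift cm [-0.0226 15.1456 -0.0872] ang 95.63008380623576 spin -0.06273605582094888
```

>>> {"api": "send_rows", "payload": {"plan": [[0,4,0,0,0.75],[0,4,0,0,0.75],[0,3.5,0,0,0.75],[0,2,0,0,0.75],[0,1.0,0,0,0.75],[0,0.6,0,0,0.75],[0,0,0,0,0.75],[0,0,0,0,0.3],[0,0,0,0,0.3],[0,0,0,0,0.3],[0,0,0,0,0.3]], "force": 70}}

```text
clock: 23.72
tcp_pos: [0.4586, -0.2225, 0.0593]
orientation: [-1.162, -1.284, 1.282]
contact_force: [-0.3, -0.5, 4.8]
grip_width: 0.0387
```

>>> {"api": "send_rows", "payload": {"plan": [[0,-1,0,0,0.3],[0,-2,0,0,0.3],[0,-4,0,0,0.3],[0,-5,0,0,0.3],[0,0,0,0,0.3]]}}

```text
clock: 24.35
tcp_pos: [0.4602, -0.2233, 0.1822]
orientation: [-1.167, -1.287, 1.28]
contact_force: [0.4, -0.4, -1.2]
grip_width: 0.0387
```

```bash
python3 - <<'E'
from h import *
go([*cw(0,-.041),.18],10.7)
f=snap('wrist','w11.png')
E
```

```text
t 24.35 tcp [ 0.4602 -0.2233  0.1822] w 0.03866088506141607 F [ 0.3527 -0.4342 -1.1612] q [-0.1259  0.3103  0.5519  2.0394 -0.2189  0.84    2.2215]
[[-0.1     0.0076 -0.995 ]
 [ 0.995  -0.0015 -0.1   ]
 [-0.0022 -1.     -0.0074]]
shift cm [ 41.0735   0.2415 -15.1209] ang 95.73956530067298 spin 85.03956530067298
```

View pics/w11.png

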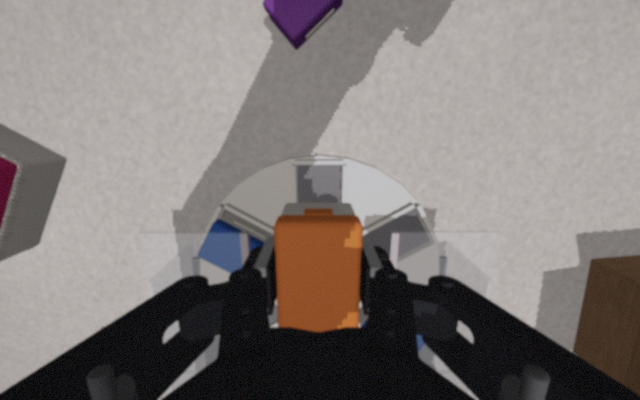

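>>> {"api": "send_rows", "payload": {"plan": [[5.1,0,-1.9,0,0.3],[5.1,0,-1.9,0,0.3],[5.2,0,-1.9,0,0.3],[5.2,0,-1.9,0,0.3],[5.2,0,-1.9,0,0.3],[5.1,0,-1.9,0,0.3],[5.1,0,-1.9,0,0.3],[5.1,0,-1.8,0,0.3],[0,0,0,9,0.3],[0,0,0,10,0.3],[0,0,0,10,0.3],[0,0,0,10,0.3]]}}

```text
clock: 25.9
tcp_pos: [0.5659, 0.2015, 0.1767]
orientation: [-1.431, -0.765, 0.77]
contact_force: [1.0, -0.0, -1.3]
grip_width: 0.0385
```

>>> {"api": "send_rows", "payload": {"plan": [[0,0,0,10,0.3],[0,0,0,10,0.3],[0,0,0,10,0.3],[0,0,0,10,0.3],[0,0,0,6,0.3],[0,0,0,0,0.3]]}}

```text
clock: 26.65
tcp_pos: [0.566, 0.2017, 0.1769]
orientation: [-1.567, -0.146, 0.15]
contact_force: [-0.4, -0.1, -1.0]
grip_width: 0.0387
```

```bash
python3 - <<'E'
from h import *
go([*cw(0,-.041),.033],10.7)
f=snap('wrist','w12.png')
E
```

```text
t 26.65 tcp [0.566  0.2017 0.1769] w 0.03869874727213233 F [-0.3688 -0.1209 -0.9769] q [-1.0127  0.538   0.7811  1.8403 -0.4567  0.9551  0.1588]
[[ 0.9822 -0.0022 -0.1876]
 [ 0.1876 -0.0016  0.9822]
 [-0.0025 -1.     -0.0012]]
shift cm [ 0.3666 14.3853 -0.1649] ang 10.814677204074924 spin 0.11467720407492266
```

View pics/w12.png

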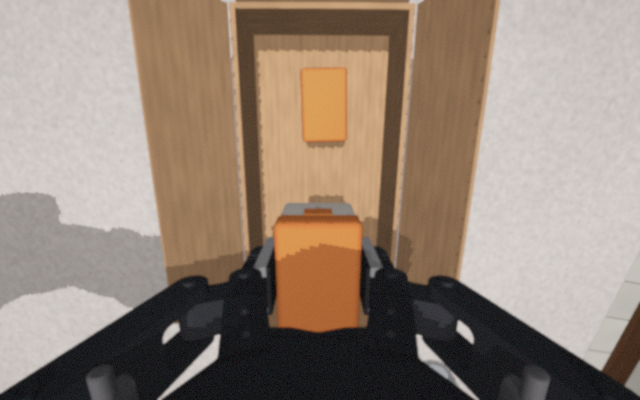

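>>> {"api": "send_rows", "payload": {"plan": [[0.3,4,-0.1,0,0.3],[0,4,0,0,0.3],[0,3,0,0,0.3],[0,2,0,0,0.3],[0,1.0,0,0,0.3],[0,0.3,0,0,0.3],[0,0,0,0,0.3],[0,0,0,0,0.62],[0,0,0,0,0.62],[0,0,0,0,0.62]]}}

```text
clock: 27.95
tcp_pos: [0.5704, 0.2016, 0.0357]
orientation: [-1.565, -0.148, 0.147]
contact_force: [-0.7, -0.3, 0.6]
grip_width: 0.0526
```

>>> {"api": "send_rows", "payload": {"plan": [[0,-2,0,0,0.62],[0,-4,0,0,0.62],[0,-5,0,0,0.3],[0,-6,0,0,0],[0,-4,-4,0,0],[0,0,-6,0,0],[0,0,-6,0,0],[0,0,0,0,0]]}}

```text
clock: 28.95
tcp_pos: [0.6003, 0.0368, 0.2476]
orientation: [-1.568, -0.141, 0.137]
contact_force: [0.2, 0.5, 0.4]
grip_width: 0.0
```

```bash
python3 - <<'E'
from h import *
st()
f=snap('wrist','w13.png')
a=snap('scene')['image'][:,:,::-1];b=snap('side')['image'][:,:,::-1]
cv2.imwrite('pics/c5.png',np.hstack([cv2.resize(a[165:285,325:465],(400,343),interpolation=cv2.INTER_CUBIC),cv2.resize(b[130:225,230:345],(400,343),interpolation=cv2.INTER_CUBIC)]))
E
```

```text
t 28.95 tcp [0.6003 0.0368 0.2476] w 8.908153237409981e-06 F [0.2242 0.454  0.4488] q [-0.7928  0.4615  0.8571  1.7787 -0.39    1.0785  0.3773]
[[ 0.9844  0.0027 -0.1761]
 [ 0.1762 -0.0017  0.9844]
 [ 0.0024 -1.     -0.0021]]
```

View pics/w13.png

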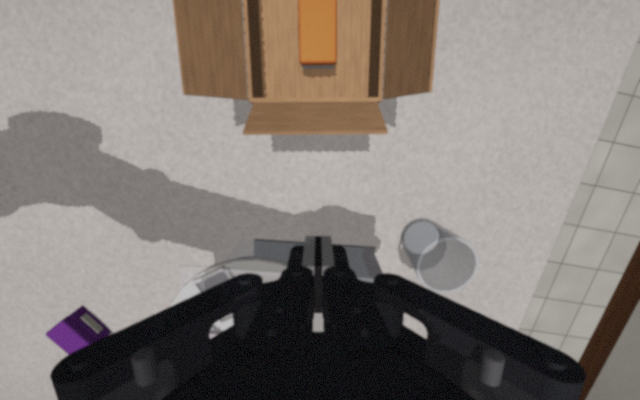

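View pics/c5.png

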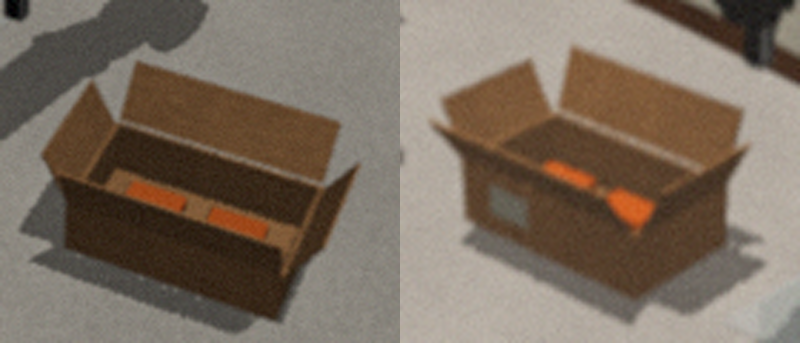

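```bash
python3 - <<'E'
from h import *
go([*cw(0,-.187),.112],10.7)
E
```

```text
t 29.1 tcp [0.6    0.0449 0.246 ] w -0.00041238236350067366 F [ 0.0013  0.5766 -0.5542] q [-0.7991  0.4633  0.8501  1.7779 -0.3921  1.0784  0.3763]
[[ 0.9824  0.0004 -0.1869]
 [ 0.1869  0.001   0.9824]
 [ 0.0006 -1.      0.0009]]
shift cm [-0.102  13.3991  1.2411] ang 10.771226644773593 spin 0.07122664477358853
```

>>> {"api": "send_rows", "payload": {"plan": [[0,4,0.6,0,0],[0,4,0.6,0,0],[0,4,0,0,0],[0,1.4,0,0,0],[0,0,2,0,0],[0,0,2,0,0],[0,0,2,0,0],[0,-0.5,1,0,0],[0,-0.5,1,0,0],[0,0,1,0,0],[0,0,0,0,0]]}}

```text
clock: 30.48
tcp_pos: [0.5807, 0.1459, 0.1212]
orientation: [-1.565, -0.148, 0.149]
contact_force: [0.4, 0.9, 0.3]
grip_width: 0.0
```

```bash
cat > look.py <<'E'
from h import *
import sys
st()
a=snap('scene')['image'][:,:,::-1];b=snap('side')['image'][:,:,::-1]
cv2.imwrite('pics/'+sys.argv[1],np.hstack([cv2.resize(a[145:285,325:485],(400,350),interpolation=cv2.INTER_CUBIC),cv2.resize(b[110:230,220:357],(400,350),interpolation=cv2.INTER_CUBIC)]))
E
python3 look.py e1.png
```

```text
t 30.475 tcp [0.5807 0.1459 0.1212] w 2.436170552106407e-07 F [0.4241 0.8854 0.3264] q [-0.8832  0.6079  0.7386  1.8849 -0.5353  0.8567  0.3183]
[[ 0.9822 -0.0004 -0.188 ]
 [ 0.188   0.001   0.9822]
 [-0.0002 -1.      0.0011]]
```

View pics/e1.png

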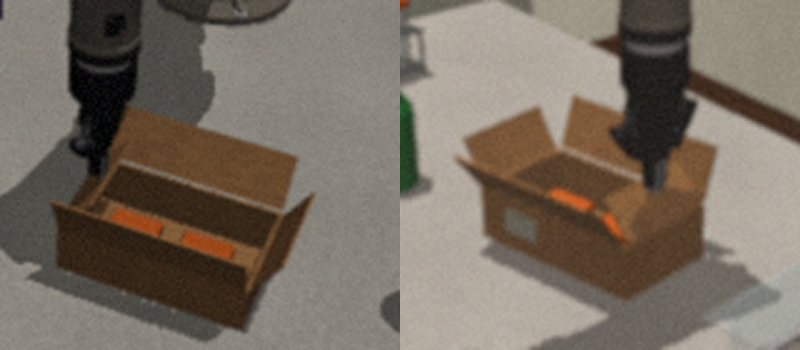

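>>> {"api": "send_rows", "payload": {"plan": [[0,0.8,0.7,0,0],[0,0.8,0.5,0,0],[0,1.0,0.3,0,0],[0,0.7,0,0,0],[0,0.4,0,0,0],[0,0.2,0,0,0],[0,0,0,0,0]]}}

```text
clock: 31.45
tcp_pos: [0.5779, 0.1594, 0.0846]
orientation: [-1.563, -0.146, 0.148]
contact_force: [-10.2, 0.9, 28.4]
grip_width: -0.0002
```

```bash
python3 look.py e2.png
```

```text
t 31.45 tcp [0.5779 0.1594 0.0846] w -0.00019999200960199885 F [-10.161    0.8856  28.4408] q [-0.8724  0.6569  0.6949  1.9001 -0.5831  0.7976  0.3302]
[[ 0.9825 -0.0018 -0.1861]
 [ 0.1861  0.0029  0.9825]
 [-0.0012 -1.      0.0032]]
```

View pics/e2.png

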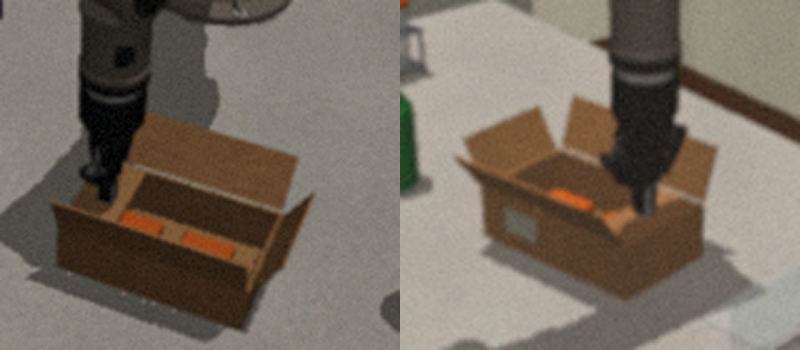

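>>> {"api": "send_rows", "payload": {"plan": [[0,-2,0,0,0],[0,-5,0,0,0],[0,-5,0,0,0],[0,0,5.4,0,0],[0,0,5.4,0,0],[0,0,5.4,0,0],[0,0,5.4,0,0],[0,0,5.4,0,0],[0,0,0,0,0]]}}

```text
clock: 32.67
tcp_pos: [0.525, 0.4303, 0.2012]
orientation: [-1.564, -0.153, 0.155]
contact_force: [0.4, -0.1, 0.4]
grip_width: -0.0002
```

```bash
python3 - <<'E'
from h import *
go([*cw(0,.187),.112],10.7)
snap('wrist','w14.png')
E
```

```text
t 32.675 tcp [0.525  0.4303 0.2012] w -0.00023231865284810866 F [ 0.3746 -0.1058  0.4171] q [-1.2909  0.6413  0.7841  1.6248 -0.4992  1.0868 -0.1714]
[[ 0.9808 -0.0013 -0.1952]
 [ 0.1952  0.0008  0.9808]
 [-0.0011 -1.      0.0011]]
shift cm [ 0.116   8.9208 -0.6226] ang 11.254409335078114 spin 0.5544093350781196
```

View pics/w14.png

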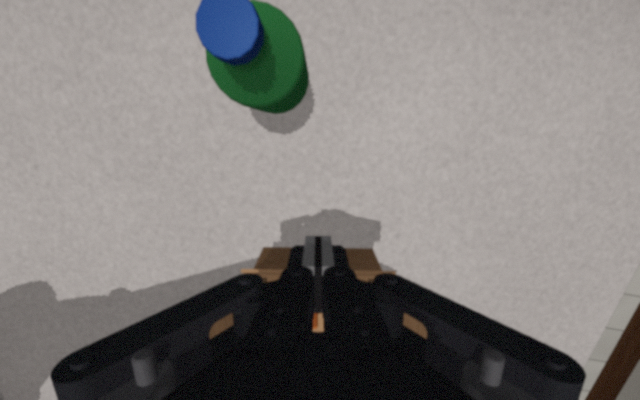

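>>> {"api": "send_rows", "payload": {"plan": [[0,4,0,0,0],[0,3.5,0,0,0],[0,1.4,0,0,0],[0,0,-2.3,0,0],[0,0,-2.3,0,0],[0,0,-2,0,0],[0,-0.5,-1,0,0],[0,-0.5,-1,0,0],[0,0,-1,0,0],[0,0,0,0,0]]}}

```text
clock: 33.98
tcp_pos: [0.546, 0.3288, 0.1234]
orientation: [-1.567, -0.146, 0.146]
contact_force: [0.2, -0.0, 0.1]
grip_width: 0.0002
```

```bash
python3 look.py e3.png; python3 - <<'E'
from h import *
go([*cw(0,.097),.121],10.7)
E
```

```text
t 33.975 tcp [0.546  0.3288 0.1234] w 0.00019280840052430788 F [ 0.2197 -0.0017  0.0653] q [-1.1487  0.6625  0.7344  1.7877 -0.5493  0.9078  0.0169]
[[ 0.9827  0.0001 -0.1854]
 [ 0.1854 -0.0008  0.9827]
 [-0.     -1.     -0.0008]]
t 34.075 tcp [0.5456 0.3299 0.1231] w -0.00030881255024393223 F [ 0.0877 -0.155  -0.4588] q [-1.1495  0.6631  0.7335  1.7871 -0.5497  0.9079  0.0165]
[[ 0.9824 -0.0003 -0.1866]
 [ 0.1866 -0.0006  0.9824]
 [-0.0004 -1.     -0.0005]]
shift cm [-0.0446  0.205   0.6384] ang 10.75271041295092 spin 0.0527104129509155
```

View pics/e3.png

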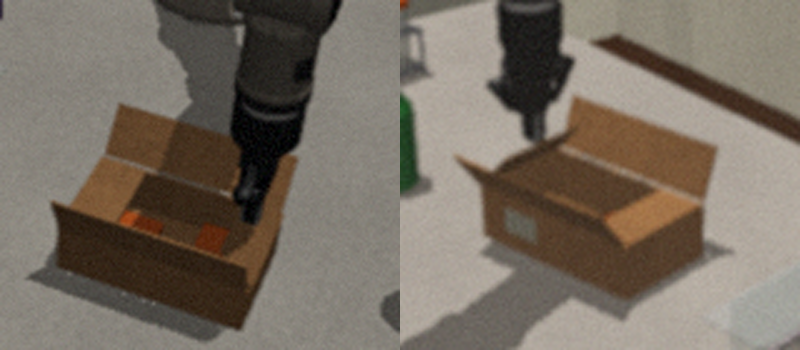

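```bash
python3 - <<'E'
from h import *
a=snap('scene')['image'][:,:,::-1]
cv2.imwrite('pics/e4.png',cv2.resize(a[190:280,325:465],None,fx=5.5,fy=5.5,interpolation=cv2.INTER_CUBIC))
E
```

```text
(no output)
```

View pics/e4.png

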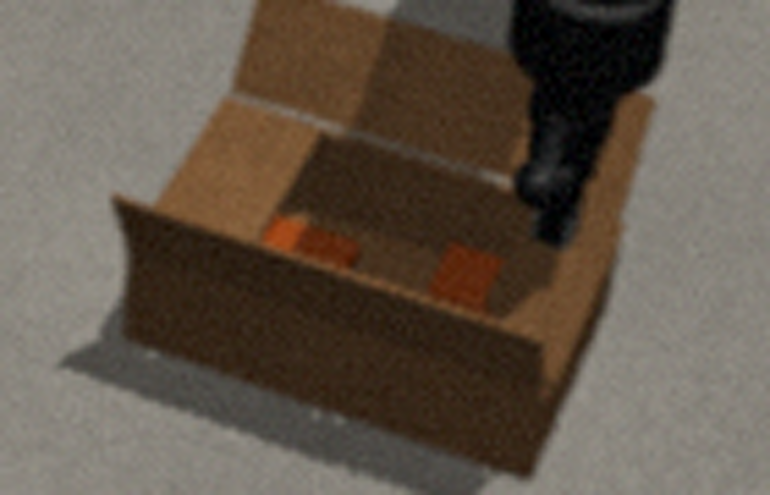

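>>> {"api": "send_rows", "payload": {"plan": [[0,0.9,-0.4,0,0],[0,0.9,-0.3,0,0],[0,1.0,-0.2,0,0],[0,0.7,0,0,0],[0,0.4,0,0,0],[0,0.2,0,0,0],[0,0,0,0,0]]}}

```text
clock: 35.0
tcp_pos: [0.5474, 0.3207, 0.0847]
orientation: [-1.565, -0.146, 0.148]
contact_force: [-8.6, -4.3, 25.2]
grip_width: 0.0001
```

```bash
python3 look.py e5.png; python3 - <<'E'
from h import *
go([*cw(0,.082),.083],10.7)
E
```

```text
t 35.0 tcp [0.5474 0.3207 0.0847] w 8.346142055249175e-05 F [-8.5915 -4.3043 25.1838] q [-1.1095  0.705   0.6933  1.8131 -0.5909  0.8425  0.0621]
[[ 0.9826 -0.0015 -0.186 ]
 [ 0.186   0.0012  0.9826]
 [-0.0013 -1.      0.0014]]
t 35.1 tcp [0.5474 0.3207 0.0847] w 0.0003436067373888616 F [-8.6151 -4.6053 24.9029] q [-1.1096  0.7049  0.6934  1.8133 -0.5909  0.8423  0.0621]
[[ 0.9826 -0.0014 -0.186 ]
 [ 0.186   0.0012  0.9826]
 [-0.0011 -1.      0.0014]]
shift cm [-0.0487  0.1739  0.0764] ang 10.717429432478172 spin 0.017429432478166973
```

View pics/e5.png

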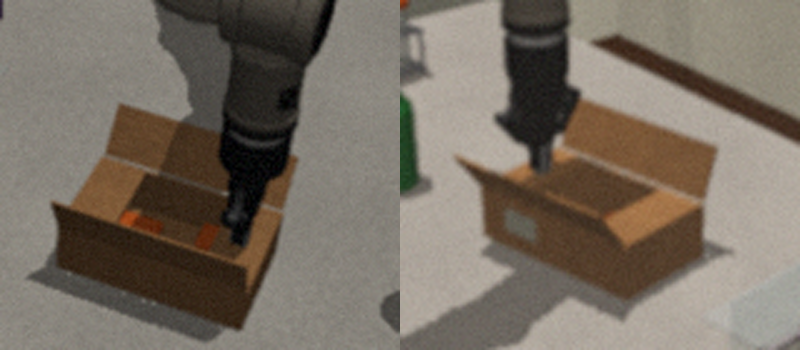

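>>> {"api": "send_rows", "payload": {"plan": [[0,-2,0,0,0],[0,-5,0,0,0],[0,-5,0,0,0],[0,-4,-5,0,0],[0,0,-5,0,0],[0,0,-5,0,0],[0,0,0,0,0]]}}

```text
clock: 35.98
tcp_pos: [0.5759, 0.1698, 0.2423]
orientation: [-1.567, -0.142, 0.14]
contact_force: [0.2, 0.9, -0.2]
grip_width: 0.0002
```

```bash
python3 look.py e6.png; python3 - <<'E'
from h import *
f=snap('wrist','w15.png')
P=[[*cw(sx*.068,sy*.116),.068] for sx,sy in((1,1),(1,-1),(-1,-1),(-1,1))]
print(proj(f,P)); 
go([*cw(-.15,0),.11],10.7)
E
```

```text
t 35.975 tcp [0.5759 0.1698 0.2423] w 0.000217288778961854 F [ 0.2097  0.8777 -0.2267] q [-1.0228  0.4707  0.8661  1.7857 -0.4033  1.0722  0.1667]
[[ 0.9839  0.0013 -0.1789]
 [ 0.1789 -0.0006  0.9839]
 [ 0.0011 -1.     -0.0009]]
[[390.2409  -5.5022]
 [377.0612 232.01  ]
 [255.6697 231.9678]
 [242.2444  -5.6623]]
t 36.125 tcp [0.575  0.1764 0.2413] w 0.0001641429931952387 F [-0.438  -0.3066 -0.2551] q [-1.0277  0.4728  0.8603  1.7835 -0.4049  1.0724  0.1659]
[[ 0.9822 -0.0003 -0.1878]
 [ 0.1878  0.0008  0.9822]
 [-0.0002 -1.      0.0009]]
shift cm [-15.0637  13.1352   6.5899] ang 10.82695125469289 spin 0.12695125469289792
```

View pics/w15.png

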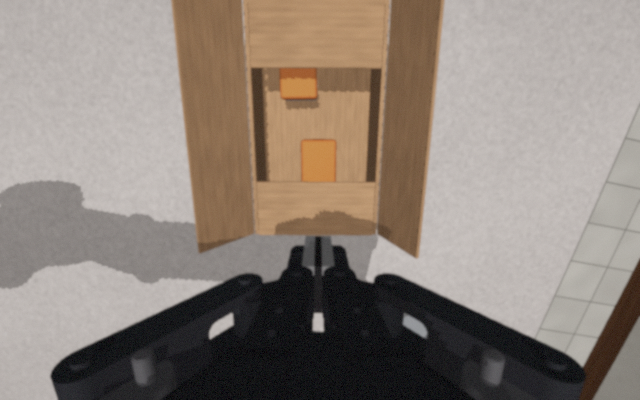

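View pics/e6.png

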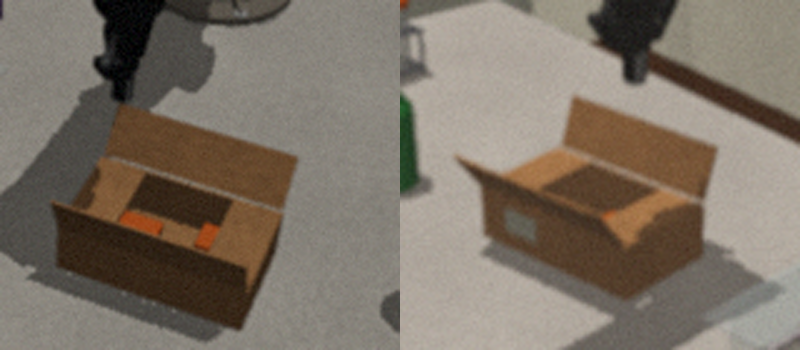

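>>> {"api": "send_rows", "payload": {"plan": [[-4.8,0,2.2,0,0],[-4.8,0,2.2,0,0],[-4.7,0,2.2,0,0],[0,0,0,-10,0],[0,0,0,-10,0],[0,0,0,-10,0],[0,0,0,-10,0],[0,0,0,-10,0],[0,0,0,-10,0],[0,0,0,-10,0],[0,0,0,-10,0],[0,0,0,-10,0]]}}

```text
clock: 37.62
tcp_pos: [0.4218, 0.2149, 0.2414]
orientation: [-1.11, -1.352, 1.352]
contact_force: [-0.1, 0.0, 0.1]
grip_width: -0.0002
```

```bash
python3 - <<'E'
from h import *
go([*cw(-.142,0),.116],100.7)
E
```

```text
t 37.625 tcp [0.4218 0.2149 0.2414] w -0.00016955502687059649 F [-0.0588  0.0402  0.1276] q [-1.2129  0.1602  0.6881  2.0603 -0.1241  0.9607  1.3075]
[[-0.1952 -0.0001 -0.9808]
 [ 0.9808  0.0001 -0.1952]
 [ 0.0001 -1.      0.0001]]
shift cm [-0.0658 12.5361 -0.052 ] ang 101.25699139996514 spin 0.5569913999651419
```

>>> {"api": "send_rows", "payload": {"plan": [[0,5,0,0.5,0],[0,5,0,0,0],[0,2.5,0,0,0],[0,0,-2,0,0],[0,0,-2,0,0],[0,0,-2,0,0],[0,-0.7,-1,0,0],[0,-0.7,-1,0,0],[0,0,-1,0,0],[0,0,0,0,0]]}}

```text
clock: 38.88
tcp_pos: [0.512, 0.2297, 0.1307]
orientation: [-1.12, -1.342, 1.339]
contact_force: [0.3, 0.0, 0.5]
grip_width: 0.0002
```

```bash
python3 look.py e7.png; python3 - <<'E'
from h import *
go([*cw(-.044,0),.116],100.7)
E
```

```text
t 38.875 tcp [0.512  0.2297 0.1307] w 0.00021189566954562023 F [0.2575 0.0154 0.5082] q [-0.9835  0.4874  0.5868  1.964  -0.3713  0.7952  1.5632]
[[-0.1781  0.0018 -0.984 ]
 [ 0.984   0.0006 -0.1781]
 [ 0.0003 -1.     -0.0019]]
t 38.975 tcp [0.5112 0.2293 0.1304] w 0.0003391231745650247 F [-0.3407 -0.3403 -0.0376] q [-0.9837  0.4871  0.5868  1.9655 -0.3712  0.7953  1.5631]
[[-0.1779  0.0006 -0.984 ]
 [ 0.984   0.0002 -0.1779]
 [ 0.0001 -1.     -0.0007]]
shift cm [ 0.1919  1.4421 -0.807 ] ang 100.24840558975397 spin -0.451594410246031
```

View pics/e7.png

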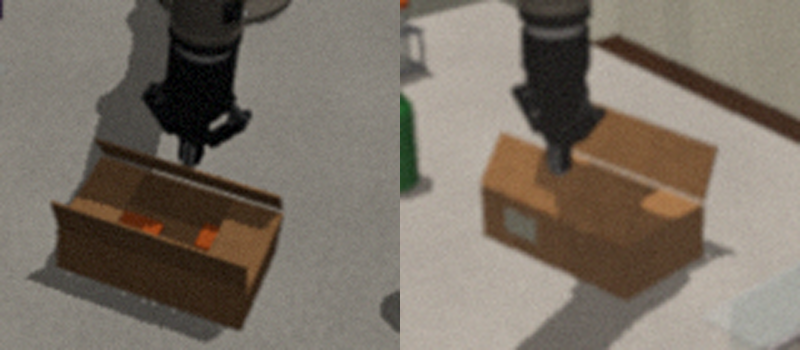

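>>> {"api": "send_rows", "payload": {"plan": [[0,0.6,-0.9,0,0],[0,0.9,-0.7,0,0],[0,1.0,-0.5,0,0],[0,1.0,-0.1,0,0],[0,0.7,0,0,0],[0,0.4,0,0,0],[0,0,0,0,0]]}}

```text
clock: 39.85
tcp_pos: [0.5329, 0.2331, 0.0885]
orientation: [-1.116, -1.34, 1.337]
contact_force: [-15.0, -4.8, 46.3]
grip_width: -0.0001
```

```bash
python3 look.py e8.png; python3 - <<'E'
from h import *
go([*cw(-.03,0),.086],100.7)
E
```

```text
t 39.85 tcp [0.5329 0.2331 0.0885] w -0.00012728983459934994 F [-15.05    -4.7844  46.266 ] q [-0.9198  0.5774  0.5372  1.9357 -0.4312  0.7429  1.6184]
[[-0.1769 -0.0013 -0.9842]
 [ 0.9842  0.0033 -0.1769]
 [ 0.0035 -1.      0.0007]]
t 39.95 tcp [0.5329 0.2331 0.0885] w -8.045028221208396e-05 F [-14.4493  -4.1964  45.9237] q [-0.9199  0.5773  0.5372  1.9359 -0.4312  0.7424  1.6184]
[[-0.177  -0.001  -0.9842]
 [ 0.9842  0.0034 -0.177 ]
 [ 0.0035 -1.      0.0003]]
shift cm [ 0.2178  0.2512 -0.0033] ang 100.19436351196246 spin -0.5056364880375384
```

View pics/e8.png

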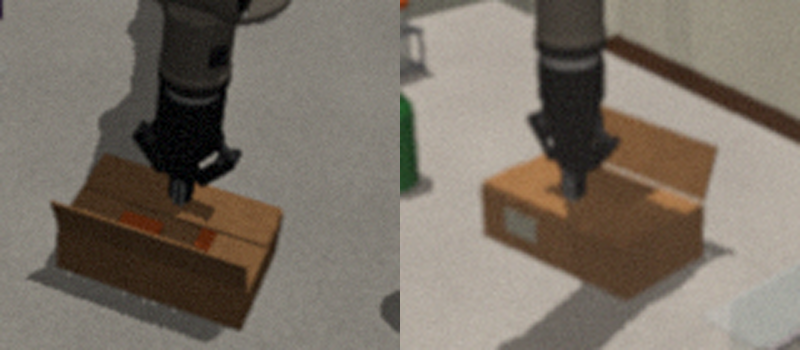

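>>> {"api": "send_rows", "payload": {"plan": [[0,-2,0,0,0],[0,-5,0,0,0],[0,-5,0,0,0],[0,0,-4.5,0,0],[0,0,-4.5,0,0],[0,0,-4.5,0,0],[0,0,-4.1,0,0],[0,0,0,0,0]]}}

```text
clock: 40.95
tcp_pos: [0.7072, 0.2641, 0.2026]
orientation: [-1.12, -1.338, 1.341]
contact_force: [-0.7, 0.2, -0.4]
grip_width: 0.0004
```

```bash
python3 - <<'E'
from h import *
go([*cw(.142,0),.116],100.7)
f=snap('wrist','w16.png')
E
```

```text
t 40.95 tcp [0.7072 0.2641 0.2026] w 0.00041512138001556466 F [-0.6551  0.248  -0.4489] q [-0.7933  0.7148  0.5968  1.4011 -0.4133  1.1525  1.6067]
[[-0.1775 -0.0005 -0.9841]
 [ 0.9841 -0.0017 -0.1775]
 [-0.0016 -1.      0.0008]]
shift cm [0.417  8.6585 0.4972] ang 100.2251643283303 spin -0.47483567166970886
```

View pics/w16.png

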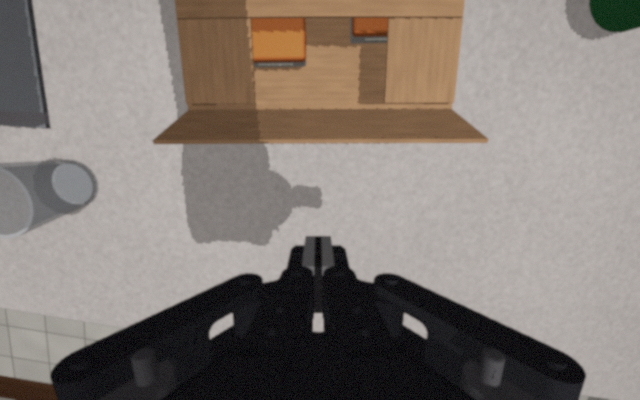

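>>> {"api": "send_rows", "payload": {"plan": [[0.2,4,0,0,0],[0.2,3,0,0,0],[0,1.6,0,0,0],[0,0,2.2,0,0],[0,0,2.3,0,0],[0,0,2.2,0,0],[0,-0.7,1,0,0],[0,-0.7,1,0,0],[0,0,1,0,0],[0,0,0,0,0]]}}

```text
clock: 42.25
tcp_pos: [0.6088, 0.2512, 0.1324]
orientation: [-1.118, -1.339, 1.34]
contact_force: [-0.9, -0.6, 0.6]
grip_width: -0.0003
```

```bash
python3 look.py e9.png; python3 - <<'E'
from h import *
go([*cw(.03,0),.089],100.7)
E
```

```text
t 42.25 tcp [0.6088 0.2512 0.1324] w -0.00031627629834840066 F [-0.8851 -0.5705  0.5568] q [-0.8866  0.634   0.5806  1.7211 -0.423   0.9153  1.6177]
[[-0.1782 -0.0011 -0.984 ]
 [ 0.984   0.0001 -0.1782]
 [ 0.0003 -1.      0.001 ]]
t 42.35 tcp [0.6093 0.2512 0.1321] w 0.00013997434446486897 F [ 0.1617 -0.5839  0.1114] q [-0.8862  0.6351  0.5805  1.7201 -0.4231  0.9153  1.6177]
[[-0.1781 -0.0009 -0.984 ]
 [ 0.984  -0.0003 -0.1781]
 [-0.0001 -1.      0.0009]]
shift cm [-0.1564  4.3072  1.836 ] ang 100.26131986607054 spin -0.43868013392946636
```

View pics/e9.png

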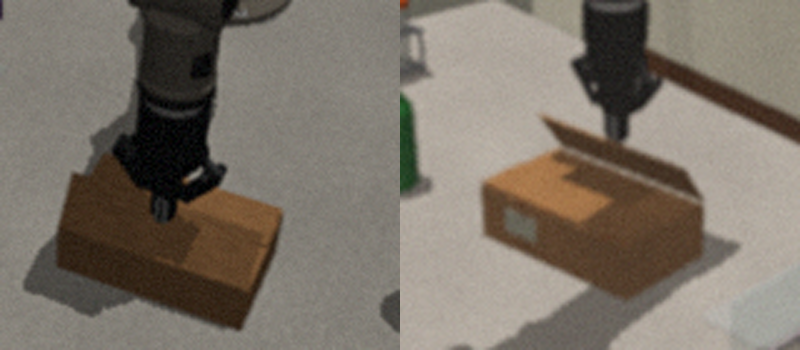

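>>> {"api": "send_rows", "payload": {"plan": [[0,0.6,0.8,0,0],[0,0.9,0.6,0,0],[0,1.0,0.4,0,0],[0,1.0,0,0,0],[0,0.6,0,0,0],[0,0.3,0,0,0],[0,0,0,0,0]]}}

```text
clock: 43.22
tcp_pos: [0.5914, 0.2479, 0.0891]
orientation: [-1.118, -1.339, 1.34]
contact_force: [-6.1, -0.8, 11.6]
grip_width: 0.0002
```

>>> {"api": "send_rows", "payload": {"plan": [[0,-2,0,0,0],[0,-5,0,0,0],[0,-5,0,0,0],[0,-5,4,0,0],[0,0,5,0,0],[-5,0,0,0,0],[-5,0,0,0,0],[0,0,0,0,0]]}}

```text
clock: 44.22
tcp_pos: [0.5232, 0.1288, 0.2587]
orientation: [-1.125, -1.336, 1.333]
contact_force: [0.1, 0.1, 0.7]
grip_width: 0.0001
```

```bash
python3 look.py e10.png; python3 - <<'E'
from h import *
f=snap('wrist','w17.png');snap('scene','s17.png');snap('side','d17.png')
E
```

```text
t 44.225 tcp [0.5232 0.1288 0.2587] w 5.7632997253965875e-05 F [0.1066 0.0938 0.6941] q [-0.9663  0.2857  0.7457  1.9052 -0.224   1.0326  1.6165]
[[-0.1703  0.0025 -0.9854]
 [ 0.9854  0.0001 -0.1703]
 [-0.0003 -1.     -0.0024]]
```

View pics/e10.png

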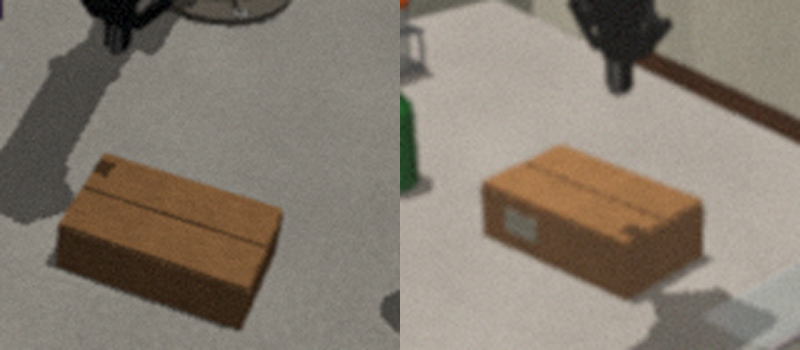

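View pics/w17.png

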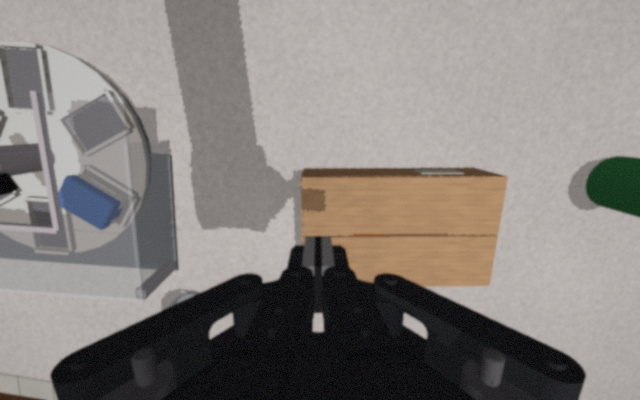

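View pics/s17.png

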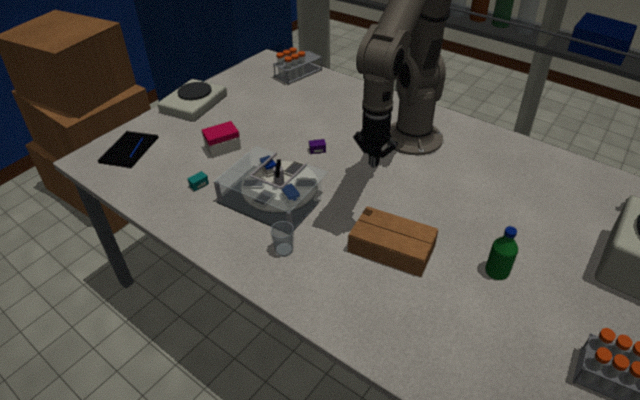

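```bash
python3 - <<'E'
import cv2,numpy as np
a=cv2.imread('pics/s17.png');b=cv2.imread('pics/d17.png')
cv2.imwrite('pics/e11.png',np.hstack([cv2.resize(a[140:235,205:335],(400,292),interpolation=cv2.INTER_CUBIC),cv2.resize(b[185:290,320:464],(400,292),interpolation=cv2.INTER_CUBIC)]))
E
```

```text
(no output)
```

View pics/e11.png

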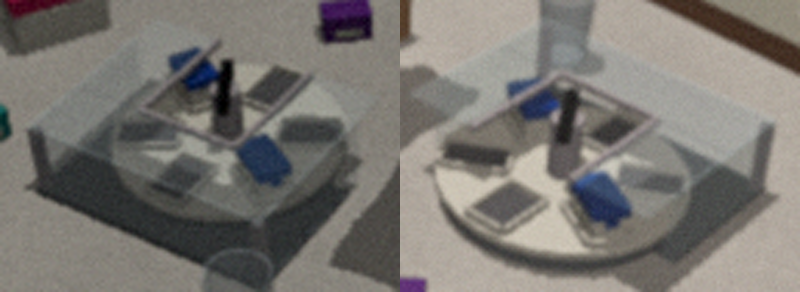

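Both blue boxes sit in their pockets, the other four pockets are empty, and the carton is shut flat. I hand in.

```bash
python3 -c "
from bench import r
print(r.hand_in())"
```

```text
the job is handed in; nothing more can be done
None
```

I packed the two orange boxes that were there, closed the carton and handed the job in at about 44 s; no verdict is reported.

- **Packing:** I took the first box from the front pocket. I then turned the carousel about 184° by its handle to bring the second one round, and set both flat on the carton floor.
- **Closing:** I folded the right and left end flaps first, then the near and far long flaps. Each was pressed down to its stop.
- **Last pictures:** The carton is shut flat with all four flaps down. Both blue boxes are in their pockets and the other four pockets are empty. The beaker, green bottle and tip box look unmoved, and the arm was clear of everything.

Three things did not go exactly as planned:
- **Handle grip:** My first grip closed on the thicker shaft under the bar, so I opened, raised the gripper and gripped the bar itself.
- **Box knocked aside:** One packed box moved a few centimetres inside the carton while the arm was not near it. It was still flat inside the walls, so I left it there.
- **Pressing force:** The near flap was pressed with about 46 N at the fingertips. The 40 N limit is stated for the arm and the gripper's body.

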